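Lock the denture flask with its sprung-ring pin

ROBOT

A 6-joint arm with a two-finger parallel gripper is mounted at the origin on the work surface. World frame = base frame: x ahead of the robot, y to its left, z up, the work surface at z = 0. Lengths are in m, angles in rad, forces in N, time in s.
With the tool pointing down it reaches from about 0.35 to 0.775 m from the base axis. Payload 7.3 kg.
Tool frame: the origin (TCP) lies midway between the tips of the shut fingers; the grasp point (between the pads) lies env.grip_point_offset behind it (env.grip_point_offset is the distance from the TCP to the grasp point, in m); z points along the fingers, y is the line along which they close (so a half turn about z gives the same grasp; the last joint's range is limited). The gripper opens to 92 mm and grips with 3 to 60 N. Pads are 19 mm wide; open, the fingers measure 130 mm over their backs; the gripper's body (75 mm by 190 mm) begins 47 mm behind the grasp point.
Start: joints at [1.155, 0.342, 1.524, -0, 1.275, -0.146], TCP at [0.14, 0.506, 0.227] pointing down, gripper open.
Joint ranges: [-2.53, 2.53], [-0.77, 2.02], [0.04, 2.7], [-1, 4.14], [0.28, 2.66], [-3.11, 3.11]. Speed limits (rad/s): [2.57, 2.57, 3.14, 3.14, 3.14, 3.14].

INTERFACE

Orientations are given as a unit quaternion [x, y, z, w].
In Python, from workcell import status, get_image, camera_info, env gives the robot as it stands.
- The arm moves only by the tool move_arm, never from a script. Its argument "steps" is a list of rows, each a list of 5 numbers: the shift along the tool's x, y, z in mm, then the turn about the tool's z in rad, then the finger opening in mm, from 0 to 91.8. In form: [[tx, ty, tz, spin, claw], ...]. A call has 1 to 8 rows; each row shifts and turns the commanded pose from where the row before left it, along the tool's axes as they then stand; what a row does not reach is not made up. A row lasts 1/12 s, in which the tool goes at most 41.7 mm and 7.16 degrees, less where a joint would pass 70% of its speed; a pose out of reach is approached as far as the arm can. A call is refused whole if a number of a shift passes 41.7 or a number of a turn 0.125, either way. A call with a gripper value outside its range is refused whole. The fingers move at their own pace and stop on an object; "force" is the grip in N (left out, the last holds). Time passes only in rows, so rows that do not move let the fingers close. It gives the time, the measured TCP pose, the force, the opening and the grip force at its end, in the units of the state.
- status.get_state(): the state, without advancing time (a new reading comes with each control period).
- get_image(name): name is "side" or "top"; returns (picture, depth): 400x640x3 uint8, red, green, blue; 400x640 float32, m along the optical axis (not along the pixel's ray), 0 where there is no reading.
- camera_info(name): a dict with "fx", "fy", "cx", "cy" (pixels), "k1" (the pictures are not rectified: a ray, as slopes to the right and down, at radius r is drawn at 1 + k1 r^2 times it, then the intrinsics apply), "R" (3x3) and "t" (3): a world point X has camera coordinates R X + t. Camera axes: x right, y down, z forward; pixel columns grow to the right and rows downward; lengths in m; the calibration is good to about 2 mm. A picture is of the moment at which its call begins. camera_info takes no time and is no camera call.
- env.finish_job(): hands the job in; it is judged then, once.
The state is a dict: "t": time; "qpos": joint angles; "qvel": joint speeds; "tau": joint torques, N m; "tcp_pos": TCP position; "tool_rot": TCP orientation; "ft_force": force on the tool from outside, world axes, zero at the start; "moment": the same for the moment, N m; "width": finger opening in m; "finger_force": force on a finger pad.
Only numpy, scipy, OpenCV 4.12 (cv2) and the standard library are available. Lean on these libraries where they do the work, as an engineer would, in place of code of your own. Each camera call takes 0.05 s, during which the arm holds its last target. There are 200 camera calls.

TASK

The denture flask on the sloping stand still needs its front closure locked before the resin is poured. Pick up the loose lock pin from the bench, push it through the slot in the flask's front post until its collar is fully home, then flip the pin's sprung ring down over the post and press it past the pin's nose until it snaps and stays shut, like the rear closure. Let go, and leave the other things on the bench where they are.

Things in the scene. Friction and masses are not known exactly. Their poses are not given: they have to be found in the camera images.
- flask: Brass denture flask, rounded box 112 (x) x 96 (y) x 58 (z) mm, fixed on a grey stand sloping up 25 degrees away from the robot. Origin: centre of its underside. x points up the slope from front to rear closure, y is level, z is square to the lid (plane z = 58) and so leans 25 degrees. Front ear: x = -89 to -53, 44 wide, top z = 46. Rear closure (x = 62 to 86, fixed) is already pinned and snapped
- front_post (a point): Nominal middle of the slot's mouth in the front post: flask x = -86, z = 80 mm, axes as the flask. Steel post 24 mm deep (flask x -86 to -62), 26 wide; slot right through along x, 18 wide (y), 10 high (z), cap 11 thick above. The post floats along z (drag 3.5 N): the real slot may be anywhere up to 6 mm above or below this point, not in this reading; find it by feel or sight
- lockpin: Loose flat steel lock pin, 95 mm long, about 0.15 kg, lying tab upright on the bench, axis 9 mm above it. Origin: on the axis in the collar's front face; x to the tip, z to the tab's top. Shank 16 wide (y), 8 thick (z), tapering from x = 30. Collar x = -8 to 0, 30 wide, z = -9 to 9. Home: collar front touches post front (flask x = -86), pin x along flask x, tab outward
- tab_mid (a point): Where to hold the lock pin: its flat thumb tab behind the collar, x = -50 to -8, 10 mm thick (y), z = -9 to 30 in the pin's frame. This point: x = -29, z = 17, mid-thickness
- pin_tip (a point): End of the pin's sprung round nose, on the axis, 44.5 mm ahead of the collar's front face; nose 7 mm thick, 15 wide, gives up to 5 mm inward at 3 to 10 N
- bail (a joint): The pin's sprung ring: loop of 5 mm wire, 43 wide, hinged across the collar (axis y through pin x = -4, z = 0), with a snap bar 48.5 mm out. Radians: 1.35 = open, standing up over the collar; 0 = along the shank. A spring pushes it open (2 to 3 N). Round the post and pressed down past 0 (5 to 8 N) its bar rides over the pin's nose and snaps under it: caught, it stays at about -0.1 (stop -0.2)
- bail_end (a point): Middle of the ring's end wire, 66 mm out from its hinge and 12 mm above its plane (the side facing up when shut). From the snap bar to this end the loop is filled by a thumb plate bent up 32 degrees, 20 long, 30 wide, 3 thick, middle 57.5 mm out and 6.6 up: the place to push. Shut, the end lies about 18 mm beyond the pin's nose; keep off the nose when pressing
- cast_a: Stone dental cast, 66 x 68 x 40 mm, a bystander. Origin: centre of its underside
- cast_b: Stone dental cast, 66 x 68 x 40 mm, a bystander. Origin: centre of its underside
- wax_block: Block of wax, 78 x 42 x 16 mm, a bystander. Origin: centre of its underside
- bowl: Mixing bowl, 120 mm across, 62 mm high, a bystander. Origin: centre of its underside
- can: Black drinks can, 66 mm across, 125 mm high, a bystander. Origin: centre of its underside
- spatula: Plaster spatula 205 mm long, along its x, blade to +x, a bystander. Origin: bench level at the joint of handle and blade
- parts_box: Clear plastic open box, 110 x 80 x 50 mm, a bystander. Origin: centre of its underside
Things that resemble listed ones, but are neither listed nor needed, are in the scene too. Leave any green or orange look-alike of the lockpin alone. What is shaped like the part that bears flask but pink is not meant.

How it is judged:
By the outcome, as a careful person would: the job done as asked, in the order asked, and still so for the second after the job is handed in, with the robot touching nothing.
It also fails if it takes over 61 s, if anything falls off the work surface, if the arm or the gripper's body presses on something with over 40 N, if the wrist force passes 120 N, or if a joint passes its speed limit or range.

## Working session

There is one attempt and no reset: what is moved stays moved. The work goes in short steps, Python scripts to look and compute and a tool call to move; the robot and the scene stay as the last step left them, time stands still between calls to the robot, and variables do not carry over. Pictures are saved under pics/ and viewed, at most 10 in all, crops included, and the job is handed in when it is done.

Besides the shell and the picture viewer there is one more tool, called after "Emit:" as name(argument=value, ...), one argument or row to a line, values as JSON. move_arm: Moves the arm, as the interface text tells. Its arguments: {"type":"object","properties":{"steps":{"type":"array"},"force":{"type":"number"}},"required":["steps"]}

```bash
mkdir -p pics; ls; cat > h.py <<'E'
import numpy as np, cv2
from workcell import status,get_image,camera_info,env
from scipy.spatial.transform import Rotation as Ro
def K(ci): return np.array([[ci['fx'],0,ci['cx']],[0,ci['fy'],ci['cy']],[0,0,1.]]),np.array([ci['k1'],0,0,0.])
def cloud(name,depth):
    ci=camera_info(name);k,d=K(ci);h,w=depth.shape
    uv=np.stack(np.meshgrid(np.arange(w),np.arange(h)),-1).reshape(-1,1,2).astype(float)
    s=cv2.undistortPoints(uv,k,d).reshape(h,w,2)
    P=np.dstack([s*depth[...,None],depth])
    W=(P-np.array(ci['t']))@np.array(ci['R'])
    W[depth==0]=np.nan
    return W
def proj(name,X):
    ci=camera_info(name);k,d=K(ci);R=np.array(ci['R']);
    return cv2.projectPoints(np.atleast_2d(X).astype(float),cv2.Rodrigues(R)[0],np.array(ci['t'],float),k,d)[0].reshape(-1,2)
def ray(name,uv):
    ci=camera_info(name);k,d=K(ci);R=np.array(ci['R']);
    s=cv2.undistortPoints(np.array(uv,float).reshape(-1,1,2),k,d).reshape(-1,2)
    D=np.c_[s,np.ones(len(s))]@R; return -R.T@np.array(ci['t']),D
def onplane(name,uv,z):
    c,D=ray(name,uv); return c+D*((z-c[2])/D[:,2])[:,None]
def save(name):
    im,de=get_image(name); np.savez(f'{name}.npz',im=im,de=de); return im,de
E
python3 - <<'E'
from h import *
np.set_printoptions(precision=4,suppress=True)
for n in('side','top'):
    im,de=save(n);cv2.imwrite(f'pics/{n}0.png',im[...,::-1])
    ci=camera_info(n);print(n,ci,-np.array(ci['R']).T@np.array(ci['t']))
print(status.get_state(),env.grip_point_offset)
E
```

```text
pics
side {'fx': 385.7481741156598, 'fy': 385.7481741156598, 'cx': 321.63036364161235, 'cy': 202.99277329171815, 'k1': -0.02843547144060192, 'R': array([[ 0.9829, -0.1835, -0.0134],
       [-0.1112, -0.5348, -0.8376],
       [ 0.1465,  0.8248, -0.546 ]]), 't': array([-0.488 ,  0.1411,  1.0374])} [ 0.3434 -0.8697  0.6781]
top {'fx': 374.51388077881666, 'fy': 374.51388077881666, 'cx': 317.0739074666387, 'cy': 201.65439723907517, 'k1': -0.014618619057451201, 'R': array([[ 0.0218, -0.9998,  0.0033],
       [-0.9916, -0.022 , -0.1271],
       [ 0.1272, -0.0006, -0.9919]]), 't': array([0.0013, 0.5029, 1.1786])} [0.3488 0.0131 1.233 ]
{'t': 0.1, 'qpos': array([ 1.155 ,  0.3426,  1.5249, -0.    ,  1.2754, -0.146 ]), 'qvel': array([ 0.0017, -0.0021, -0.0031, -0.    ,  0.0011, -0.0005]), 'tau': array([  0.0026, -43.2004, -24.47  ,   0.0719,   0.0525,  -0.0001]), 'tcp_pos': array([0.1398, 0.5057, 0.2261]), 'tool_rot': array([ 0.1345,  0.9909, -0.0006, -0.0002]), 'ft_force': array([-1.231 ,  0.4255,  0.2416]), 'moment': array([0.0471, 0.0799, 0.0359]), 'finger_force': 0.0, 'width': 0.09176938059046455} 0.0188
```

View pics/side0.png

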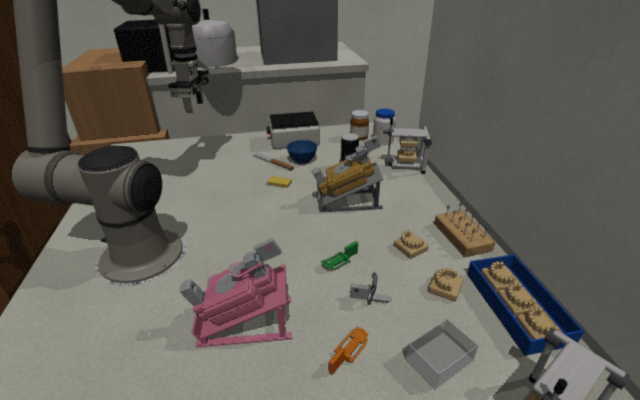

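View pics/top0.png

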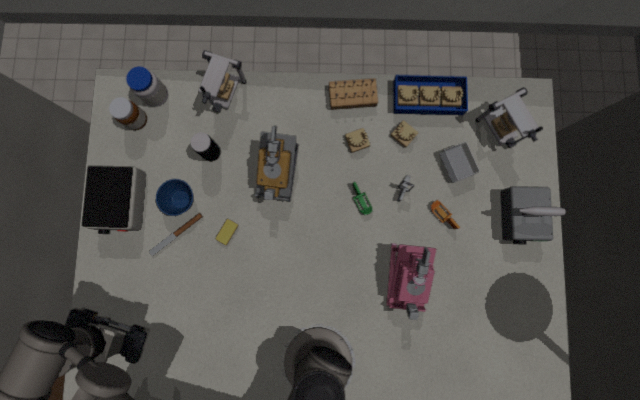

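Side view: pin at about (370,290), real flask at (348,178) on its grey stand. Top view: pin at (404,189), flask at (275,170) with its front post at about (262,195) towards the robot. Next I measure with depth.

```bash
python3 - <<'E'
from h import *
np.set_printoptions(precision=4,suppress=True)
T=np.load('top.npz');S=np.load('side.npz')
W={n:cloud(n,d['de']) for n,d in(('top',T),('side',S))}
# brass lid plane
for n,d,box in(('top',T,(225,320,120,210)),('side',S,(300,400,130,215))):
    im=d['im'];hsv=cv2.cvtColor(im,cv2.COLOR_RGB2HSV);w=W[n]
    m=np.zeros(im.shape[:2],bool);m[box[2]:box[3],box[0]:box[1]]=1
    b=m&(hsv[...,0]>10)&(hsv[...,0]<28)&(hsv[...,1]>110)&(hsv[...,2]>60)&(w[...,2]>0.05)
    P=w[b];print(n,'brass',len(P),np.nanmin(P,0),np.nanmax(P,0),np.nanmedian(P,0))
    if n=='top':
        rect=cv2.minAreaRect(P[:,:2].astype(np.float32)*1000);print(rect)
    np.save(f'brass_{n}.npy',P)
    m2=m&(w[...,2]>0.06)&(hsv[...,1]<70); Q=w[m2];np.save(f'grey_{n}.npy',Q)
# pin
w=W['top'];m=np.zeros(w.shape[:2],bool);m[168:210,388:425]=1;m&=w[...,2]>0.006
P=w[m];print('pin top',len(P),np.nanmin(P,0),np.nanmax(P,0))
w=W['side'];m=np.zeros(w.shape[:2],bool);m[265:308,345:395]=1;m&=w[...,2]>0.006
P=w[m];print('pin side',len(P),np.nanmin(P,0),np.nanmax(P,0))
a=cv2.resize(T['im'][150:225,360:450],None,fx=6,fy=6,interpolation=cv2.INTER_CUBIC)
b=cv2.resize(T['im'][115:210,230:320],None,fx=4.7,fy=4.7,interpolation=cv2.INTER_CUBIC)[:446]
c=np.zeros((590,800,3),np.uint8);
a=cv2.resize(T['im'][160:220,370:440],(400,343),interpolation=cv2.INTER_CUBIC)
b=cv2.resize(T['im'][120:210,225:325],(400,360),interpolation=cv2.INTER_CUBIC)
e=cv2.resize(S['im'][260:315,335:405],(400,314),interpolation=cv2.INTER_CUBIC)
f=cv2.resize(S['im'][130:215,300:395],(400,358),interpolation=cv2.INTER_CUBIC)
c=np.vstack([np.hstack([a[:300],e[:300]]),np.hstack([b,np.vstack([f,np.zeros((2,400,3),np.uint8)])])])[:600]
c=np.vstack([np.hstack([cv2.resize(x,(400,300)) for x in(a,e)]),np.hstack([cv2.resize(x,(400,300)) for x in(b,f)])])
c=np.clip(c.astype(float)*1.5,0,255).astype(np.uint8)
cv2.imwrite('pics/c1.png',c[...,::-1])
E
```

```text
top brass 753 [0.5123 0.0972 0.0707] [0.6774 0.1993 0.1821] [0.5783 0.1362 0.115 ]
((596.7235107421875, 149.07699584960938), (95.94015502929688, 166.73741149902344), 83.77772521972656)
side brass 978 [0.5128 0.0954 0.0507] [0.8544 0.3527 0.1566] [0.5975 0.1137 0.1073]
pin top 178 [ 0.4905 -0.3122  0.0061] [ 0.6084 -0.2321  0.0774]
pin side 519 [ 0.5154 -0.2949  0.006 ] [ 0.6044 -0.2159  0.0789]
```

View pics/c1.png

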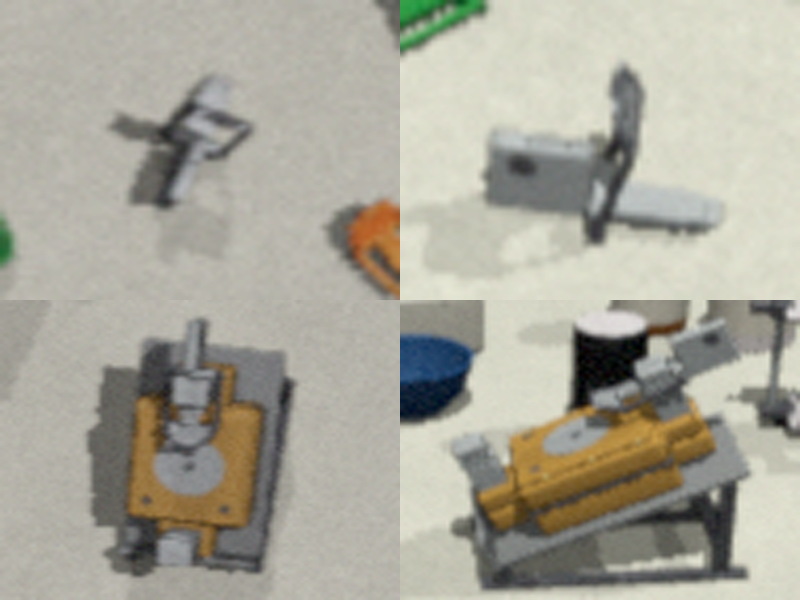

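The crops show the pin with its tab (about pixel 401,196 in the top view) nearer the robot, its tip pointing away at (407,178), and the ring standing up. The flask's front post faces the robot and the lid has a flat disc in the middle. Now I fit the poses.

```bash
python3 - <<'E'
from h import *
np.set_printoptions(precision=4,suppress=True)
T=np.load('top.npz');S=np.load('side.npz')
wt=cloud('top',T['de']);ws=cloud('side',S['de'])
# pin: side
P=ws[262:312,338:398].reshape(-1,3);P=P[(P[:,2]>.016)&(P[:,2]<.036)]
vx,vy,x0,y0=cv2.fitLine(P[:,:2].astype(np.float32),cv2.DIST_HUBER,0,.001,.001).ravel()
print('tab face line dir',np.degrees(np.arctan2(vy,vx)),x0,y0,len(P))
A=ws[262:312,338:398].reshape(-1,3);A=A[A[:,2]>.005]
d=np.array([vx,vy]); d*=np.sign(d[0]); s=A[:,:2]@d; tr=A[:,:2]@[-d[1],d[0]]
for lo,hi in((.006,.012),(.012,.016),(.016,.036),(.036,.043),(.05,.085)):
    q=(A[:,2]>lo)&(A[:,2]<hi);
    if q.sum()>3: print('side z',lo,hi,q.sum(),'along',np.percentile(s[q],[1,10,50,90,99]),'trans',np.percentile(tr[q],[1,10,50,90,99]))
A=wt[165:212,385:428].reshape(-1,3);A=A[A[:,2]>.006];s=A[:,:2]@d; tr=A[:,:2]@[-d[1],d[0]]
for lo,hi in((.006,.011),(.011,.016),(.016,.032),(.032,.043),(.05,.085)):
    q=(A[:,2]>lo)&(A[:,2]<hi);
    if q.sum()>3: print('top z',lo,hi,q.sum(),'along',np.percentile(s[q],[1,10,50,90,99]),'trans',np.percentile(tr[q],[1,10,50,90,99]))
# flask
for n in('top','side'):
    P=np.load(f'brass_{n}.npy');P=P[(P[:,0]<.69)&(P[:,1]<.21)&(P[:,1]>.08)]
    c0=np.array([.6,.14,.09]);best=None
    for yaw in (0.,):
        pass
    for it in range(1):
        # ransac plane with tilt near 25deg
        rng=np.random.default_rng(0);bc=0
        for k in range(600):
            a,b,c=P[rng.choice(len(P),3,False)];nn=np.cross(b-a,c-a);l=np.linalg.norm(nn)
            if l<1e-4: continue
            nn/=l;nn*=np.sign(nn[2])
            if abs(np.degrees(np.arccos(nn[2]))-25)>5: continue
            i=abs((P-a)@nn)<.003
            if i.sum()>bc: bc=i.sum();I=i
        Q=P[I];m=Q.mean(0);u,sv,vt=np.linalg.svd(Q-m);nn=vt[2]*np.sign(vt[2,2])
        print(n,'plane',bc,'tilt',np.degrees(np.arccos(nn[2])),'yaw',np.degrees(np.arctan2(-nn[1],-nn[0])),m)
        h=np.array([-nn[0],-nn[1]]);h/=np.hypot(*h)
        ex=np.array([*(h*np.cos(np.radians(25))),np.sin(np.radians(25))]);ey=np.cross(nn,ex)
        L=np.c_[(Q-m)@ex,(Q-m)@ey];rc=cv2.minAreaRect((L*1000).astype(np.float32));print(rc)
        print(np.percentile(L,[1,3,50,97,99],axis=0))
Q=np.vstack([np.load('grey_top.npy'),np.load('grey_side.npy')])
Q=Q[(Q[:,0]<.56)&(Q[:,0]>.46)&(Q[:,1]>.08)&(Q[:,1]<.21)]
for z0 in np.arange(.06,.16,.01):
    q=Q[(Q[:,2]>=z0)&(Q[:,2]<z0+.01)]
    if len(q): print('grey',z0.round(2),len(q),np.percentile(q[:,:2],[5,50,95],axis=0).ravel())
E
```

```text
tab face line dir -20.085478 0.5423685 -0.26734 173
side z 0.006 0.012 98 along [0.5324 0.5431 0.6168 0.6587 0.6648] trans [-0.0832 -0.071  -0.066   0.0304  0.045 ]
side z 0.012 0.016 109 along [0.5345 0.5792 0.6368 0.6558 0.6644] trans [-0.0819 -0.0696 -0.0634 -0.0545  0.0419]
side z 0.016 0.036 173 along [0.572  0.5775 0.6023 0.6203 0.6267] trans [-0.083  -0.0752 -0.065  -0.0559 -0.0425]
side z 0.036 0.043 72 along [0.5739 0.5783 0.5947 0.6127 0.625 ] trans [-0.0832 -0.0665 -0.0628 -0.0584 -0.0553]
side z 0.05 0.085 82 along [0.6193 0.6206 0.6256 0.6296 0.6311] trans [-0.0848 -0.0815 -0.0684 -0.0503 -0.0439]
top z 0.006 0.011 33 along [0.5381 0.5811 0.6288 0.6604 0.6829] trans [-0.1323 -0.0999 -0.0652 -0.0337 -0.0078]
top z 0.011 0.016 39 along [0.5737 0.6021 0.628  0.6564 0.6618] trans [-0.078  -0.0691 -0.0612 -0.0506 -0.0445]
top z 0.016 0.032 33 along [0.5713 0.5781 0.6168 0.6304 0.6553] trans [-0.083  -0.0793 -0.0599 -0.05   -0.0445]
top z 0.032 0.043 46 along [0.5726 0.5759 0.5952 0.6201 0.6242] trans [-0.0829 -0.0694 -0.0643 -0.0601 -0.046 ]
top z 0.05 0.085 28 along [0.618  
[... 335 characters left out ...]
 [ 0.0567  0.0457]]
side plane 260 tilt 23.209240064006735 yaw -8.211584812962982 [0.5843 0.1372 0.1193]
((2.6036834716796875, 14.031524658203125), (102.25772857666016, 90.5995101928711), 0.4312328100204468)
[[-0.0474 -0.0299]
 [-0.0459 -0.0293]
 [-0.0049 -0.0078]
 [ 0.0519  0.0517]
 [ 0.0534  0.0556]]
grey 0.06 2 [0.5174 0.1383 0.5195 0.158  0.5215 0.1776]
grey 0.07 11 [0.5155 0.1047 0.5457 0.1113 0.5556 0.1741]
grey 0.08 27 [0.5114 0.1471 0.5237 0.1506 0.5404 0.1718]
grey 0.09 43 [0.5074 0.145  0.5237 0.1493 0.533  0.1619]
grey 0.1 46 [0.5032 0.1466 0.523  0.1523 0.5289 0.1707]
grey 0.11 82 [0.4974 0.1459 0.5058 0.1546 0.5206 0.1698]
grey 0.12 35 [0.5071 0.1483 0.514  0.1571 0.5176 0.1691]
```

```bash
cat >> h.py <<'E'
def togo(p,yaw_y_deg=None):
    """tool-frame mm and spin to world point p, with tool y at given world angle"""
    s=status.get_state();R=Ro.from_quat(s['tool_rot']).as_matrix()
    out=R.T@(np.array(p)-s['tcp_pos'])*1000
    sp=0
    if yaw_y_deg is not None:
        a=np.degrees(np.arctan2(R[1,1],R[0,1])); sp=np.radians((a-yaw_y_deg+90)%180-90)
    print('t %.2f'%s['t'],'tcp',np.round(s['tcp_pos'],4),'togo',np.round(out,1),'spin',round(sp,3),'F',np.round(s['ft_force'],1),'w',round(s['width'],4),'ff',round(s['finger_force'],1),'tilt',np.round(R[:,2],3))
cy,sy=np.cos(np.radians(-7.1)),np.sin(np.radians(-7.1))
c,s_=np.cos(np.radians(25)),np.sin(np.radians(25))
FR=np.array([[c*cy,c*sy,s_],[-sy,cy,0],[-s_*cy,-s_*sy,c]])  # rows ex,ey,ez
F0=np.array([.5875,.150,.120])-.058*FR[2]
def fl(x,y,z): return F0+np.array([x,y,z])/1000@FR
def tofl(P): return (np.asarray(P)-F0)@FR.T*1000
E
python3 - <<'E'
from h import *
np.set_printoptions(precision=1,suppress=True)
for n in('top','side'):
    w=cloud(n,np.load(n+'.npz')['de']);L=tofl(w.reshape(-1,3));
    q=(L[:,0]>-100)&(L[:,0]<-56)&(abs(L[:,1])<20)&(L[:,2]>65)&(L[:,2]<115);Q=L[q]
    print(n,len(Q),np.percentile(Q,[2,10,50,90,98],axis=0))
    t=Q[(Q[:,0]>-82)&(Q[:,0]<-66)&(abs(Q[:,1])<9)];print('cap top z',np.percentile(t[:,2],[5,25,50,75,95]),len(t))
    q=(abs(L[:,0])<50)&(abs(L[:,1])<44)&(abs(L[:,2]-58)<6);print('lid z',np.median(L[q,2]))
print(fl(-86,0,80))
togo([.40,.20,.25],70)
E
```

```text
top 88 [[-84.6 -14.   67.4]
 [-82.2 -13.4  69.7]
 [-70.5  -2.3  89.9]
 [-62.9   8.8  92.7]
 [-62.   10.5  94. ]]
cap top z [77.8 89.9 90.9 92.  93.6] 31
lid z 58.330101670351766
side 91 [[-83.7 -12.7  65.4]
 [-81.3 -11.2  68.7]
 [-71.   -8.1  81.4]
 [-62.2   8.5  91.6]
 [-60.6  12.5  92.5]]
cap top z [67.  74.1 86.8 90.9 92.4] 39
lid z 58.1055081787171
[0.5 0.2 0.1]
t 0.10 tcp [0.1 0.5 0.2] togo [-332.3 -225.3  -23.6] spin 0.079 F [-1.2  0.4  0.2] w 0.0918 ff 0.0 tilt [-0. -0. -1.]
```

Emit:
move_arm(
  steps=[
    [-20, -13, -2, 0.01, 91.8],
    [-30, -20, -2, 0.01, 91.8],
    [-33, -22, -2, 0.01, 91.8],
    [-33, -22, -2, 0.01, 91.8],
    [-33, -22, -2, 0.01, 91.8],
    [-33, -22, -2, 0.01, 91.8],
    [-33, -22, -2, 0.01, 91.8],
    [-33, -22, -2, 0.01, 91.8],
  ],
)

```text
t: 0.77
tcp_pos: [0.327, 0.2721, 0.2427]
tool_rot: [0.174, 0.985, -0.0, -0.0]
ft_force: [0.6, 0.5, 1.4]
width: 0.0914
finger_force: 0.0
```

```bash
python3 -c "
from h import *
togo([.528,-.26,.12],70)"
```

```text
t 0.77 tcp [0.327  0.2721 0.2427] togo [-371.3 -431.   122.7] spin -0.001 F [0.6 0.5 1.4] w 0.0914 ff 0.0 tilt [-0. -0. -1.]
```

Emit:
move_arm(
  steps=[
    [-25, -30, 0, 0, 91.8],
    [-26, -31, 0, 0, 91.8],
    [-26, -31, 0, 0, 91.8],
    [-26, -31, 0, 0, 91.8],
    [-26, -31, 0, 0, 91.8],
    [-26, -31, 0, 0, 91.8],
    [-26, -31, 0, 0, 91.8],
    [-26, -31, 0, 0, 91.8],
  ],
)

```text
t: 1.43
tcp_pos: [0.4363, -0.0311, 0.2426]
tool_rot: [0.174, 0.985, 0.0, -0.0]
ft_force: [0.6, 1.1, 0.1]
width: 0.0918
finger_force: 0.0
```

Emit:
move_arm(
  steps=[
    [-26, -30, 5, 0, 60],
    [-26, -30, 5, 0, 60],
    [-26, -30, 10, 0, 60],
    [-25, -30, 15, 0, 60],
    [-25, -30, 15, 0, 60],
    [-18, -25, 15, 0, 50],
    [-10, -8, 15, 0, 50],
    [-2, 0, 5, 0, 50],
  ],
)

```text
t: 2.1
tcp_pos: [0.5211, -0.2571, 0.1545]
tool_rot: [0.176, 0.984, 0.001, -0.002]
ft_force: [0.0, 0.5, -0.8]
width: 0.0505
finger_force: 0.0
```

```bash
python3 -c "
from h import *
im,de=save('side');im2,de2=save('top')
togo([.528,-.26,.12],70)
u=proj('side',[[.528,-.26,.04]])[0];v=proj('top',[[.528,-.26,.04]])[0];print(u,v)
def cr(im,u):
    x,y=int(u[0]),int(u[1]);return cv2.resize(im[y-50:y+40,x-50:x+50],(400,360),interpolation=cv2.INTER_CUBIC)
cv2.imwrite('pics/c2.png',np.clip(np.hstack([cr(im,u),cr(im2,v)])[...,::-1]*1.4,0,255))"
```

```text
t 2.20 tcp [ 0.521  -0.2543  0.1561] togo [-8.6 -3.  36.1] spin -0.001 F [0.1 0.5 0.1] w 0.0501 ff 0.0 tilt [-0.003  0.003 -1.   ]
[355.90366419 285.36951718] [401.73790897 195.42906514][ WARN:0@2.410] global loadsave.cpp:1063 imwrite_ Unsupported depth image for selected encoder is fallbacked to CV_8U.
```

View pics/c2.png

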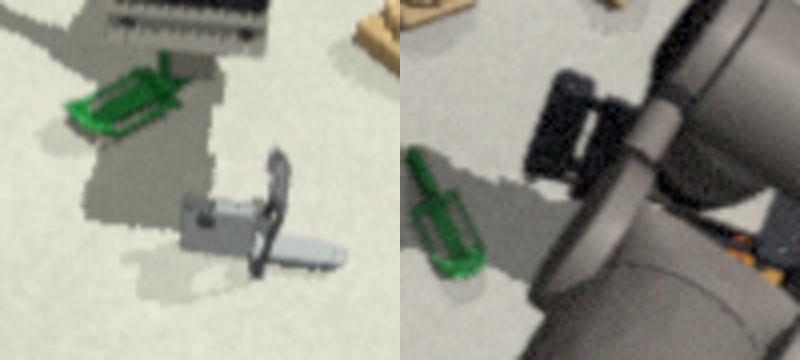

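Emit:
move_arm(
  steps=[
    [-5, -2, 10, 0, 50],
    [-5, -2, 25, 0, 50],
    [0, 0, 30, 0, 50],
    [0, 0, 30, 0, 50],
    [0, 0, 20, 0, 50],
    [0, 0, 10, 0, 50],
    [0, 0, 5, 0, 50],
    [0, 0, 0, 0, 50],
  ],
)

```text
t: 2.87
tcp_pos: [0.5301, -0.2615, 0.0279]
tool_rot: [0.174, 0.985, 0.0, -0.0]
ft_force: [0.7, -0.1, -0.5]
width: 0.0498
finger_force: 0.0
```

```bash
python3 -c "
from h import *
togo([.529,-.2605,.024],70)"
```

```text
t 2.87 tcp [ 0.5301 -0.2615  0.0279] togo [1.4 0.5 3.9] spin 0.0 F [ 0.7 -0.1 -0.5] w 0.0498 ff 0.0 tilt [ 0.  0. -1.]
```

Emit:
move_arm(
  steps=[
    [1, 0, 2, 0, 30],
    [0, 0, 1, 0, 16],
    [0, 0, 0, 0, 10],
    [0, 0, 0, 0, 5],
    [0, 0, 0, 0, 5],
    [0, 0, 0, 0, 5],
    [0, 0, 0, 0, 5],
    [0, 0, 0, 0, 5],
  ],
  force=25,
)

```text
t: 3.53
tcp_pos: [0.5291, -0.2618, 0.0251]
tool_rot: [0.174, 0.985, -0.0, 0.0]
ft_force: [-0.3, -0.1, 2.4]
width: 0.0098
finger_force: 25.0
```

Emit:
move_arm(
  steps=[
    [0, 0, -5, 0, 5],
    [0, 0, -15, 0, 5],
    [0, 0, -30, 0, 5],
    [0, 0, -30, 0, 5],
    [0, 0, -30, 0, 5],
    [0, 0, -30, 0, 5],
    [0, 0, -30, 0, 5],
    [0, 0, 0, 0, 5],
  ],
)

```text
t: 4.2
tcp_pos: [0.5313, -0.2632, 0.2016]
tool_rot: [0.174, 0.985, -0.002, 0.005]
ft_force: [0.3, -0.3, 0.0]
width: 0.0099
finger_force: 25.0
```

```bash
python3 -c "
from h import *
im,de=save('side')
togo([.36,-.05,.25],82.9)
s=status.get_state();u=proj('side',s['tcp_pos'])[0];print(u)
x,y=int(u[0]),int(u[1]);cv2.imwrite('pics/c3.png',cv2.resize(im[y-60:y+40,x-50:x+75],(750,600),interpolation=cv2.INTER_CUBIC)[...,::-1])
print(fl(-86,0,75.5), fl(-20,30,58),fl(30,-30,58))"
```

```text
t 4.25 tcp [ 0.5303 -0.2626  0.1984] togo [232.5 141.3 -53.4] spin -0.226 F [-0.2  0.3 -1.6] w 0.0097 ff 25.0 tilt [ 0.006 -0.004 -1.   ]
[360.06904657 230.47318226]
[0.50281609 0.16054794 0.09951522] [0.57322088 0.18201038 0.11154763] [0.6107727  0.11686941 0.13267855]
```

View pics/c3.png

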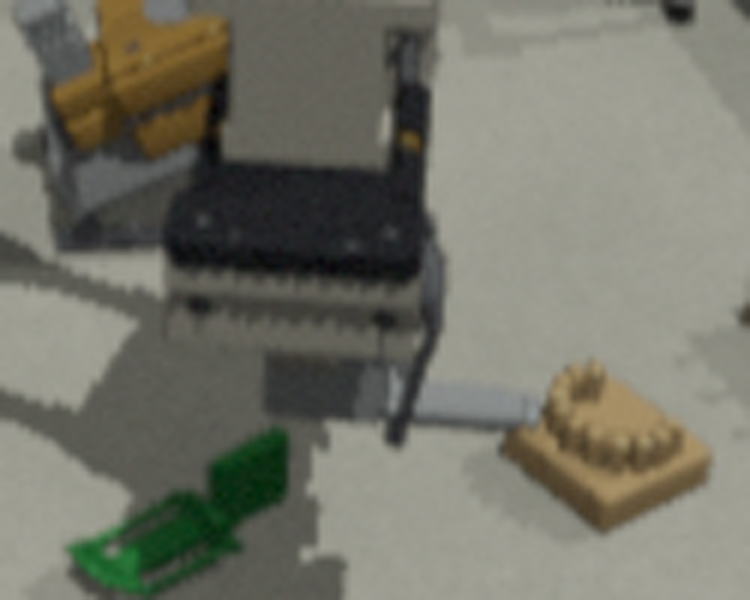

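```bash
python3 -c "
from h import *
p=fl(-40,-38,90);p[2]-=.007;print(p);togo(p+[0,0,.06],82.9)
w=cloud('top',np.load('top.npz')['de'])
" ; python3 -c "
from h import *
T=np.load('top.npz')
" 
```

```text
[0.53340873 0.11844379 0.12509712]
t 4.25 tcp [ 0.5303 -0.2626  0.1984] togo [127.7 359.1  11.9] spin -0.226 F [-0.2  0.3 -1.6] w 0.0097 ff 25.0 tilt [ 0.006 -0.004 -1.   ]
```

Emit:
move_arm(
  steps=[
    [6, 18, -10, 0, 5],
    [12, 34, -10, 0, 5],
    [13, 37, -10, 0, 5],
    [13, 37, -5, 0, 5],
    [13, 37, 0, 0, 5],
    [13, 37, 0, 0, 5],
    [13, 37, 0, 0, 5],
    [13, 37, 0, 0, 5],
  ],
)

```text
t: 4.92
tcp_pos: [0.5315, 0.0305, 0.2284]
tool_rot: [0.174, 0.985, -0.0, -0.001]
ft_force: [-0.1, 0.3, 0.0]
width: 0.01
finger_force: 25.0
```

Emit:
move_arm(
  steps=[
    [13, 35, 0, -0.03, 5],
    [10, 25, 0, -0.05, 5],
    [4, 10, 0, -0.05, 5],
    [0, 0, 0, -0.05, 5],
    [0, 0, 0, -0.045, 5],
    [0, 0, 0, 0, 5],
  ],
)

```text
t: 5.42
tcp_pos: [0.5287, 0.1039, 0.2283]
tool_rot: [0.061, 0.998, -0.0, -0.002]
ft_force: [0.7, 0.1, -1.3]
width: 0.0099
finger_force: 25.0
```

```bash
python3 -c "
from h import *
p=fl(-40,-38,90);p[2]-=.007;togo(p,82.9)"
```

```text
t 5.42 tcp [0.5287 0.1039 0.2283] togo [ -3.2  15.1 103.2] spin 0.002 F [ 0.7  0.1 -1.3] w 0.0099 ff 25.0 tilt [-0.003 -0.    -1.   ]
```

Emit:
move_arm(
  steps=[
    [-2, 8, 10, 0, 5],
    [-1, 7, 20, 0, 5],
    [0, 0, 20, 0, 5],
    [0, 0, 8, 0, 5],
    [0, 0, 4, 0, 5],
    [0, 0, 2, 0, 5],
  ],
  force=12,
)

```text
t: 5.92
tcp_pos: [0.5342, 0.1179, 0.1649]
tool_rot: [0.063, 0.998, -0.0, -0.001]
ft_force: [0.3, -0.1, -0.9]
width: 0.0098
finger_force: 12.0
```

Emit:
move_arm(
  steps=[
    [0, 0, 4, 0, 5],
    [0, 0, 4, 0, 5],
    [0, 0, 4, 0, 5],
    [0, 0, 4, 0, 5],
    [0, 0, 3, 0, 5],
    [0, 0, 3, 0, 5],
  ],
)

```text
t: 6.42
tcp_pos: [0.5338, 0.1182, 0.1437]
tool_rot: [0.062, 0.998, 0.0, -0.001]
ft_force: [-4.9, 1.2, 1.1]
width: 0.01
finger_force: 12.0
```

```bash
python3 -c "
from h import *
p=fl(-40,-38,90);p[2]-=.007;togo(p,82.9)"
```

```text
t 6.42 tcp [0.5338 0.1182 0.1437] togo [ 0.4  0.2 18.6] spin -0.001 F [-4.9  1.2  1.1] w 0.01 ff 12.0 tilt [-0.001  0.    -1.   ]
```

```bash
python3 -c "
from h import *
im,de=save('side')
s=status.get_state();print(s['moment']);u=proj('side',s['tcp_pos'])[0];print(u)
x,y=int(u[0]),int(u[1]);cv2.imwrite('pics/c4.png',cv2.resize(im[y-50:y+50,x-50:x+75],(750,600),interpolation=cv2.INTER_CUBIC)[...,::-1])"
```

```text
[ 0.17200774  0.58025569 -0.04437423]
[325.97561673 168.58037981]
```

View pics/c4.png

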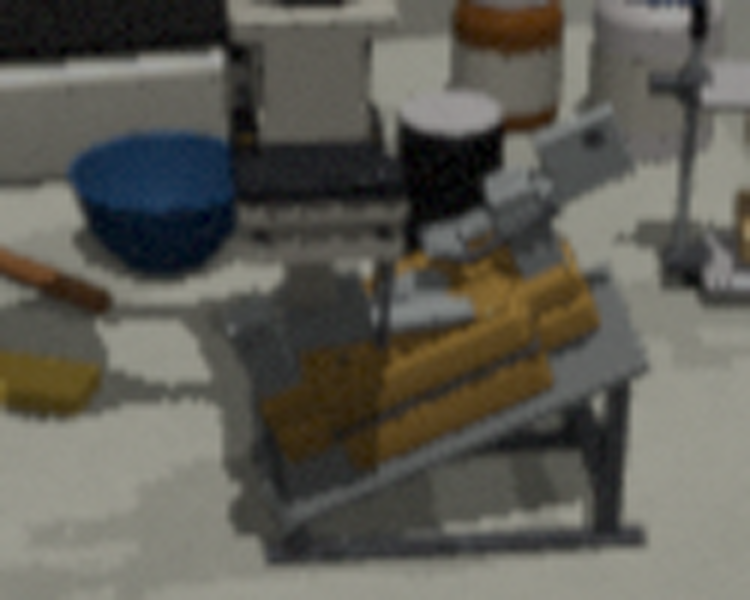

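Emit:
move_arm(
  steps=[
    [3, 0, 1, 0, 5],
    [1, 0, 3, 0, 5],
    [1, 0, 3, 0, 5],
    [1, 0, 3, 0, 5],
    [1, 0, 3, 0, 5],
    [0, 0, 0, 0, 5],
  ],
  force=9,
)

```text
t: 6.97
tcp_pos: [0.5271, 0.1188, 0.1302]
tool_rot: [0.062, 0.998, -0.0, -0.0]
ft_force: [0.3, 0.4, -0.3]
width: 0.0099
finger_force: 9.0
```

```bash
python3 -c "
from h import *
p=fl(-48,-38,90);p[2]-=.007;togo(p,82.9)"
```

```text
t 6.97 tcp [0.5271 0.1188 0.1302] togo [1.  0.4 8.5] spin -0.001 F [ 0.3  0.4 -0.3] w 0.0099 ff 9.0 tilt [-0.001 -0.    -1.   ]
```

Emit:
move_arm(
  steps=[
    [0, 0, 3, 0, 5],
    [1, 0, 3, 0, 5],
    [0, 0, 2, 0, 5],
    [0, 0, 2, 0, 5],
    [0, 0, 0, 0, 5],
  ],
)

```text
t: 7.38
tcp_pos: [0.5256, 0.119, 0.1214]
tool_rot: [0.062, 0.998, -0.0, -0.001]
ft_force: [-8.2, 0.4, 9.3]
width: 0.0101
finger_force: 13.6
```

```bash
cat >> h.py <<'E'
def pinpts(de):
    """side-view points in flask-yaw frame relative to TCP (fwd, left, up) mm"""
    w=cloud('side',de).reshape(-1,3);s=status.get_state();d=(w-s['tcp_pos'])*1000
    h=np.array([cy,sy]);return np.c_[d[:,:2]@h,d[:,:2]@[-sy,cy],d[:,2]]
E
python3 -c "
from h import *
np.set_printoptions(precision=1,suppress=True)
p=fl(-49,-38,90);p[2]-=.007;togo(p,82.9)
im,de=save('side');L=pinpts(de)
q=(abs(L[:,1])<12)&(L[:,0]>10)&(L[:,0]<95)&(L[:,2]>-40)&(L[:,2]<40)
Q=L[q]
for a in range(10,95,6):
    r=Q[(Q[:,0]>=a)&(Q[:,0]<a+6)]
    if len(r): print(a,len(r),np.percentile(r[:,2],[5,50,95]),np.percentile(r[:,1],[5,50,95]))
s=status.get_state();u=proj('side',s['tcp_pos'])[0]
x,y=int(u[0]),int(u[1]);cv2.imwrite('pics/c5.png',cv2.resize(im[y-50:y+50,x-50:x+75],(750,600),interpolation=cv2.INTER_CUBIC)[...,::-1])"
```

```text
t 7.38 tcp [0.5 0.1 0.1] togo [0.4 0.4 0.1] spin -0.001 F [-8.2  0.4  9.3] w 0.0101 ff 13.6 tilt [-0. -0. -1.]
10 22 [-29.6  -8.6  15.1] [-4.4 -2.5  0.6]
16 36 [-34.9 -10.3  15.8] [-6.3 -3.1  0.4]
22 34 [-36.4 -11.4  14.1] [-6.7 -3.   1. ]
28 32 [-37.4 -13.4   7.9] [-8.2 -3.3  2.9]
34 21 [-34.9 -21.2   4.8] [-7.6 -4.9 -1. ]
40 27 [-38.  -15.9   8.4] [-6.8 -4.7  2.3]
46 30 [-36.4 -12.7   9.1] [-8.2 -3.3  4.2]
52 34 [-35.1  -9.7  11.5] [-8.3 -4.5  4.1]
58 36 [-37.3 -10.3  13.3] [-7.1 -3.5  3.5]
64 38 [-35.3  -7.2  16.3] [-8.1 -3.6  3.5]
70 38 [-35.2  -7.4  18.2] [-5.6 -3.3  2.6]
76 38 [-34.9  -7.   18.7] [-7.3 -3.9  3.5]
82 38 [-35.6  -7.4  10.5] [-7.6 -3.7  2.6]
88 38 [-35.2  -2.2  14.1] [-7.5 -3.7  7.2]
94 9 [-36.9 -18.7   5.3] [-7.4 -4.9  1. ]
```

View pics/c5.png

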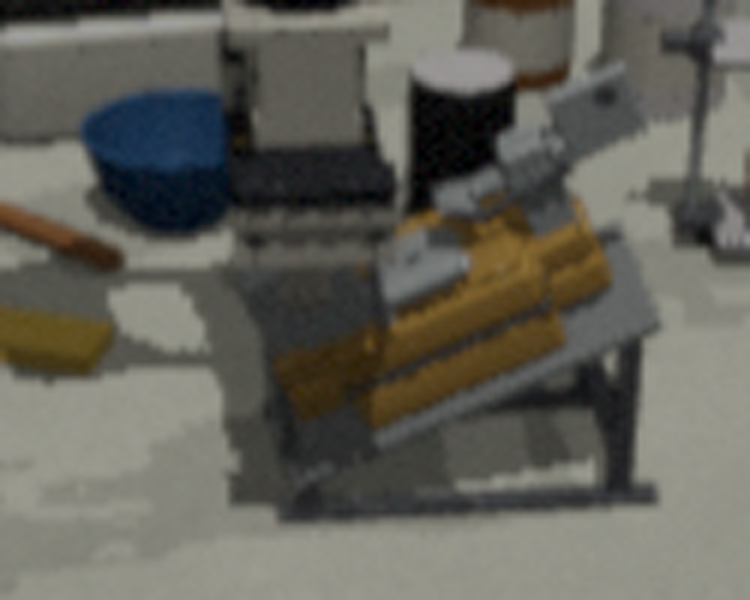

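Emit:
move_arm(
  steps=[
    [1, 0, 1, 0, 5],
    [0.5, 0, 1.5, 0, 5],
    [0.5, 0, 1.5, 0, 5],
    [0, 0, 1, 0, 5],
    [0, 0, 0, 0, 5],
  ],
  force=8,
)

```text
t: 7.85
tcp_pos: [0.5258, 0.1191, 0.1204]
tool_rot: [0.062, 0.998, 0.0, 0.003]
ft_force: [-13.2, -2.0, 34.1]
width: 0.0098
finger_force: 21.8
```

```bash
cat >> h.py <<'E'
def pitch(de,f0=40,f1=78):
    L=pinpts(de);q=(abs(L[:,1])<7)&(L[:,0]>f0)&(L[:,0]<f1)&(L[:,2]<30)
    Q=L[q];top=[]
    for a in np.arange(f0,f1,4):
        r=Q[(Q[:,0]>=a)&(Q[:,0]<a+4)]
        if len(r)>4: top.append([a+2,np.percentile(r[:,2],85)])
    top=np.array(top);print(np.round(top,1).tolist());print('slope deg',np.degrees(np.arctan(np.polyfit(*top.T,1)[0])))
E
python3 -c "
from h import *
p=fl(-51,-38,90);p[2]-=.007;togo(p,82.9)
im,de=save('side');pitch(de)"
```

```text
t 7.85 tcp [0.5258 0.1191 0.1204] togo [ 2.3  0.3 -0. ] spin -0.0 F [-13.2  -2.   34.1] w 0.0098 ff 21.8 tilt [ 0.006 -0.    -1.   ]
[[42.0, -2.6], [46.0, -5.4], [50.0, 8.0], [54.0, -1.1], [58.0, 3.0], [62.0, 12.5], [66.0, -1.0], [70.0, 11.8], [74.0, 16.0], [78.0, 4.6]]
slope deg 20.280703658604914
```

Emit:
move_arm(
  steps=[
    [0, 0, -3, 0, 5],
    [0, 0, -2, 0, 5],
    [0, 0, 0, 0, 4],
  ],
  force=30,
)

```text
t: 8.15
tcp_pos: [0.5248, 0.1193, 0.1211]
tool_rot: [0.062, 0.998, 0.0, 0.001]
ft_force: [0.1, -0.3, 0.7]
width: 0.0096
finger_force: 33.8
```

Emit:
move_arm(
  steps=[
    [0, 0, -5, 0, 4],
    [0, 0, -15, 0, 4],
    [5, 0, -15, 0, 4],
    [15, 0, -10, 0, 4],
    [20, 0, -5, 0, 4],
    [20, 5, 0, 0, 4],
    [5, 0, 0, 0, 4],
    [0, 0, 0, 0, 4],
  ],
)

```text
t: 8.82
tcp_pos: [0.4596, 0.1326, 0.1707]
tool_rot: [0.062, 0.998, -0.0, -0.001]
ft_force: [0.8, 0.5, -1.0]
width: 0.0099
finger_force: 33.1
```

```bash
python3 -c "
from h import *
togo(fl(-140,0,100),82.9)
im,de=save('side');
L=pinpts(de)
u=proj('side',status.get_state()['tcp_pos'])[0];x,y=int(u[0]),int(u[1])
cv2.imwrite('pics/c6.png',cv2.resize(im[y-50:y+50,x-50:x+75],(750,600),interpolation=cv2.INTER_CUBIC)[...,::-1])
q=(abs(L[:,1])<9)&(L[:,0]>10)&(L[:,0]<92)
for a in range(10,92,5):
    r=L[q&(L[:,0]>=a)&(L[:,0]<a+5)&(L[:,2]>-25)&(L[:,2]<35)]
    if len(r): print(a,len(r),np.round(np.percentile(r[:,2],[3,15,50,85,97]),1),np.round(np.median(r[:,1]),1))
"
```

```text
t 8.82 tcp [0.4596 0.1326 0.1707] togo [19.8 33.1 71.8] spin 0.0 F [ 0.8  0.5 -1. ] w 0.0099 ff 33.1 tilt [-0.001 -0.    -1.   ]
10 24 [-13.2  -7.4   5.8  17.7  21.4] -3.3
15 28 [-16.2 -11.3   3.7  19.   22. ] -3.5
20 19 [-13.4  -9.7  -1.1  12.5  17.6] -4.3
25 10 [-9.1 -6.6  2.8  9.6 11.7] -3.4
30 4 [-10.9  -9.6  -6.5   0.8   4.9] -4.3
35 6 [-0.2  1.1  4.7  7.1  7.8] -4.4
40 5 [-1.4 -1.   2.6  4.8  5.5] -5.0
45 10 [-0.4  1.1  5.8  8.   9. ] -3.6
50 10 [ 2.8  4.   9.2 10.9 11.2] -4.8
55 8 [ 5.3  6.  11.3 11.9 12.9] -6.3
60 6 [ 9.3 11.  13.3 14.8 15.4] -2.3
65 10 [ 7.3  9.2 13.4 15.9 16.9] -5.3
70 8 [11.3 13.6 16.4 19.  20.6] -4.3
75 4 [16.6 16.8 18.  19.4 19.6] -4.9
```

View pics/c6.png

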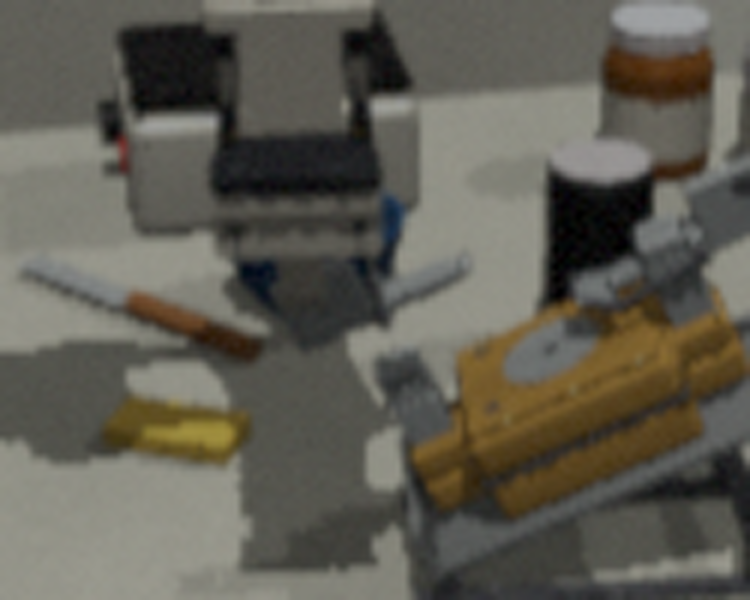

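```bash
python3 -c "
from h import *
h=np.array([cy,sy,0])
togo(fl(-140.5,-0.8,75.5)-.0405*h-[0,0,.0015],82.9)"
```

```text
t 8.87 tcp [0.4608 0.1323 0.1708] togo [51.7 32.4 95.8] spin -0.0 F [-0.1 -0.9 -1.3] w 0.0101 ff 33.2 tilt [ 0. -0. -1.]
```

Emit:
move_arm(
  steps=[
    [15, 8, 10, 0, 4],
    [20, 12, 20, 0, 4],
    [15, 10, 25, 0, 4],
    [2, 2, 20, 0, 4],
    [0, 0, 13, 0, 4],
    [0, 0, 6, 0, 4],
    [0, 0, 2, 0, 4],
    [0, 0, 0, 0, 4],
  ],
)

```text
t: 9.53
tcp_pos: [0.4139, 0.1703, 0.0746]
tool_rot: [0.063, 0.998, -0.0, -0.0]
ft_force: [0.5, 0.7, -1.1]
width: 0.0096
finger_force: 33.2
```

```bash
python3 -c "
from h import *
h=np.array([cy,sy,0])
togo(fl(-140.5,-0.8,75.5)-.0405*h-[0,0,.0015],82.9)
im,de=save('side');im2,d2=save('top')
for n,d in(('side',de),('top',d2)):
    L=tofl(cloud(n,d).reshape(-1,3))
    print(n)
    for a in range(-136,-58,6):
        r=L[(L[:,0]>=a)&(L[:,0]<a+6)&(abs(L[:,1])<18)&(L[:,2]>62)&(L[:,2]<100)]
        if len(r)>2: print(a,len(r),'z',np.round(np.percentile(r[:,2],[3,15,50,85,97]),1),'y',np.round(np.percentile(r[:,1],[3,50,97]),1))
u=proj('side',status.get_state()['tcp_pos'])[0];x,y=int(u[0]),int(u[1])
v=proj('top',fl(-100,0,80))[0];p,q=int(v[0]),int(v[1])
A=cv2.resize(im[y-40:y+30,x-20:x+60],(400,350),interpolation=cv2.INTER_CUBIC);B=cv2.resize(im2[q-35:q+35,p-40:p+40],(400,350),interpolation=cv2.INTER_CUBIC)
cv2.imwrite('pics/c7.png',np.clip(np.hstack([A,B]).astype(float)*1.5,0,255).astype(np.uint8)[...,::-1])
"
```

```text
t 9.53 tcp [0.4139 0.1703 0.0746] togo [ 0.4  0.5 -0.4] spin -0.001 F [ 0.5  0.7 -1.1] w 0.0096 ff 33.2 tilt [-0. -0. -1.]
side
-136 10 z [74.2 75.5 77.9 80.5 81.3] y [-9.2 -7.7  6.5]
-130 9 z [71.4 73.4 78.3 79.5 80.1] y [-9.3 -5.9  5. ]
-124 11 z [72.1 74.1 77.5 79.5 80.1] y [-8.4 -3.9  8.8]
-118 7 z [73.1 73.8 79.2 80.1 80.4] y [-10.1  -4.9  -0.1]
-112 9 z [72.2 74.2 77.9 80.  80.7] y [-7.5 -2.3  3.7]
-106 8 z [72.1 73.3 76.8 78.1 78.4] y [-7.2 -5.7  2.5]
-100 5 z [73.3 74.6 76.1 78.4 78.7] y [-4.5 -1.7  1.8]
-88 10 z [65.  69.2 80.8 90.4 92.1] y [-11.7  -9.1   9.8]
-82 22 z [65.1 71.1 83.1 91.5 92.9] y [-11.8  -7.8   8.9]
-76 23 z [63.  66.3 78.4 90.6 93.3] y [-12.9  -9.3   9.3]
-70 22 z [67.  70.4 83.7 91.2 92.6] y [-12.5  -7.6  10.1]
-64 20 z [63.3 67.3 73.9 86.9 90.4] y [-10.3  -4.1  12.8]
top
-88 3 z [64.  68.4 81.1 85.4 86.9] y [-14.1 -14.  -12.4]
-82 6 z [66.8 75.5 87.3 93.7 94. ] y [-13.9 -13.2 -10.1]
-76 14 z [68.  86.4 89.3 92.5 94.1] y [-14.2  -7.1   9.7]
-70 24 z [67.9 69.2 87.7 92.  94.6] y [-13.4  -1.4  10.3]
-64 20 z [63.5 68.4 79.6 91.8 95.3] y [-12.9  -2.7  10.1]
```

View pics/c7.png

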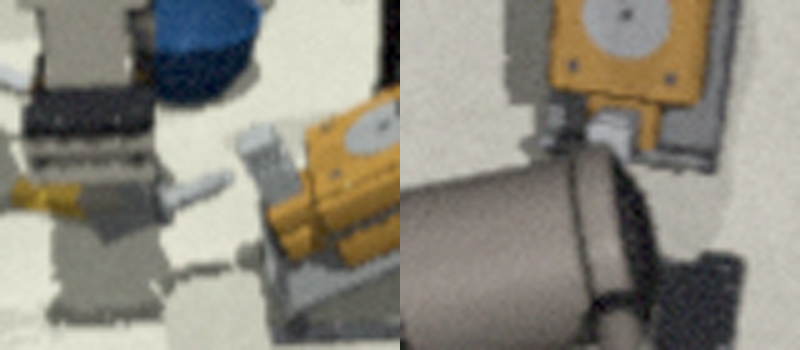

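Emit:
move_arm(
  steps=[
    [-2.7, 0.4, -1, 0, 4],
    [-2.7, 0, -1.2, 0, 4],
    [-2.7, 0, -1.3, 0, 4],
    [-1.8, 0, -0.85, 0, 4],
    [-1.8, 0, -0.85, 0, 4],
    [-1.8, 0, -0.85, 0, 4],
    [-1.8, 0, -0.85, 0, 4],
  ],
  force=20,
)

```text
t: 10.22
tcp_pos: [0.4274, 0.1691, 0.0816]
tool_rot: [0.062, 0.998, -0.0, -0.001]
ft_force: [-2.8, 1.7, -0.0]
width: 0.0097
finger_force: 23.2
```

```bash
cat >> h.py <<'E'
def pin():
    """assumed pin origin in flask frame from TCP, and wrist force in flask axes"""
    s=status.get_state();h=np.array([cy,sy,0])
    print('t %.2f'%s['t'],'O flask',np.round(tofl(s['tcp_pos']+.0405*h+[0,0,.0015]),1),'F flask',np.round(FR@s['ft_force'],1),'M',np.round(s['moment'],2),'ff',round(s['finger_force'],1))
E
python3 -c "
from h import *
pin()"
```

```text
t 10.22 O flask [-125.    -0.8   75.6] F flask [-2.7  1.3  1.3] M [0.32 0.51 0.13] ff 23.2
```

Emit:
move_arm(
  steps=[
    [-1.8, 0, -0.85, 0, 4],
    [-1.8, 0, -0.85, 0, 4],
    [-1.8, 0, -0.85, 0, 4],
    [-1.8, 0, -0.85, 0, 4],
  ],
)

```text
t: 10.55
tcp_pos: [0.4351, 0.1683, 0.0851]
tool_rot: [0.062, 0.998, 0.0, -0.001]
ft_force: [-5.5, 3.4, -0.8]
width: 0.0096
finger_force: 22.8
```

```bash
python3 -c "
from h import *
pin()"
```

```text
t 10.55 O flask [-116.6   -0.7   75.5] F flask [-5.7  2.7  1.7] M [0.57 0.86 0.17] ff 22.8
```

Emit:
move_arm(
  steps=[
    [0, 0.6, 0, 0, 4],
    [-1.8, 0.2, -0.85, 0, 4],
    [-1.8, 0, -0.85, 0, 4],
    [-1.8, 0, -0.85, 0, 4],
    [-1.8, 0, -0.85, 0, 4],
  ],
)

```text
t: 10.97
tcp_pos: [0.4431, 0.1681, 0.0887]
tool_rot: [0.062, 0.998, 0.0, 0.0]
ft_force: [-3.7, 1.8, 0.3]
width: 0.0099
finger_force: 22.8
```

```bash
python3 -c "
from h import *
pin()"
```

```text
t 10.97 O flask [-1.078e+02  1.000e-01  7.540e+01] F flask [-3.4  1.3  2. ] M [0.31 0.54 0.12] ff 22.8
```

Going well: the pin is sliding in with low force. I continue with another small +y shift.

Emit:
move_arm(
  steps=[
    [-1.8, 0.3, -0.9, 0, 4],
    [-1.8, 0, -0.9, 0, 4],
    [-1.8, 0, -0.85, 0, 4],
    [-1.8, 0, -0.85, 0, 4],
    [-1.8, 0, -0.85, 0, 4],
  ],
)

```text
t: 11.38
tcp_pos: [0.452, 0.1672, 0.093]
tool_rot: [0.062, 0.998, 0.0, 0.0]
ft_force: [-1.5, 1.1, -0.6]
width: 0.0097
finger_force: 22.5
```

```bash
python3 -c "
from h import *
pin()"
```

```text
t 11.38 O flask [-97.8   0.3  75.5] F flask [-1.8  0.9  0.2] M [0.24 0.26 0.1 ] ff 22.5
```

Emit:
move_arm(
  steps=[
    [-1.8, 0.2, -0.85, 0, 4],
    [-1.8, 0, -0.85, 0, 4],
    [-1.8, 0, -0.85, 0, 4],
    [-1.8, 0, -0.85, 0, 4],
    [-1.3, 0, -0.6, 0, 4],
  ],
)

```text
t: 11.8
tcp_pos: [0.4606, 0.1663, 0.097]
tool_rot: [0.062, 0.998, 0.0, 0.0]
ft_force: [0.4, 0.0, -1.4]
width: 0.0101
finger_force: 22.3
```

```bash
python3 -c "
from h import *
pin()"
```

```text
t 11.80 O flask [-88.3   0.5  75.5] F flask [-0.2  0.1 -1.4] M [ 0.14  0.09 -0.01] ff 22.3
```

Now I push until the collar is firmly against the post.

Emit:
move_arm(
  steps=[
    [-1.3, 0, -0.6, 0, 4],
    [-1.3, 0, -0.6, 0, 4],
    [-1.3, 0, -0.6, 0, 4],
    [-0.9, 0, -0.4, 0, 4],
    [0, 0, 0, 0, 4],
  ],
)

```text
t: 12.22
tcp_pos: [0.4632, 0.1658, 0.0985]
tool_rot: [0.062, 0.998, -0.0, -0.002]
ft_force: [-5.0, 1.2, -1.5]
width: 0.0098
finger_force: 22.0
```

```bash
python3 -c "
from h import *
pin()"
```

```text
t 12.22 O flask [-85.3   0.3  75.7] F flask [-5.3  0.6  0.8] M [0.33 0.87 0.09] ff 22.0
```

Emit:
move_arm(
  steps=[
    [-0.9, 0, -0.4, 0, 4],
    [-0.9, 0, -0.4, 0, 4],
    [-0.5, 0, -0.2, 0, 4],
    [0, 0, 0, 0, 4],
  ],
)

```text
t: 12.55
tcp_pos: [0.4633, 0.1657, 0.0987]
tool_rot: [0.062, 0.998, -0.0, -0.004]
ft_force: [-9.5, 3.6, -1.6]
width: 0.0099
finger_force: 22.0
```

```bash
python3 -c "
from h import *
pin()
im,de=save('side')
L=tofl(cloud('side',de).reshape(-1,3))
for a in range(-150,-30,6):
    r=L[(L[:,0]>=a)&(L[:,0]<a+6)&(abs(L[:,1])<16)&(L[:,2]>60)&(L[:,2]<150)]
    if len(r)>2: print(a,len(r),'z',np.round(np.percentile(r[:,2],[3,15,50,85,97]),1),'y',np.round(np.percentile(r[:,1],[3,50,97]),1))
u=proj('side',fl(-80,0,90))[0];x,y=int(u[0]),int(u[1])
cv2.imwrite('pics/c8.png',np.clip(cv2.resize(im[y-40:y+35,x-45:x+55],(800,600),interpolation=cv2.INTER_CUBIC).astype(float)*1.6,0,255).astype(np.uint8)[...,::-1])
"
```

```text
t 12.55 O flask [-85.1   0.3  75.8] F flask [-9.6  2.4  2.7] M [0.64 1.77 0.13] ff 22.0
-138 5 z [76.  77.6 83.7 90.5 94. ] y [-1.1  0.3  1.9]
-132 18 z [ 72.5  75.2  86.9  99.4 105.8] y [-8.6 -2.7  1. ]
-126 14 z [ 71.2  72.9  84.5  92.2 102. ] y [-13.9  -2.9   0.5]
-120 14 z [ 72.5  75.8  83.8  98.  102.1] y [-14.9  -2.6   0.5]
-114 12 z [73.5 75.1 80.7 92.8 96.2] y [-14.4  -3.2   1.1]
-108 19 z [ 70.3  74.4  84.7  95.5 101.4] y [-4.4 -2.5  1. ]
-102 19 z [ 69.7  79.   86.8  97.8 101.5] y [-6.9 -2.   1.2]
-96 12 z [70.4 74.7 85.4 94.8 97.8] y [-9.2 -1.2  4.3]
-90 7 z [64.3 70.2 78.1 87.7 94.3] y [-15.9  -8.9  -4.8]
-84 19 z [64.2 68.  80.3 90.2 92.3] y [-11.1  -8.3   0.4]
-78 24 z [61.7 66.4 81.6 90.3 91.9] y [-12.7  -8.3  11.9]
-72 24 z [62.9 68.9 82.9 91.  92.2] y [-12.6  -8.8  10. ]
-66 24 z [61.3 66.2 77.3 87.8 89.9] y [-11.8  -7.4   8.1]
-60 9 z [73.1 73.5 78.5 80.2 80.8] y [-7.6 -4.6  8. ]
-54 9 z [62.8 70.3 75.5 79.1 80. ] y [-9.5 -1.8  6.7]
-48 7 z [60.8 61.1 74.4 77.1 77.2] y [-4.1 -0.8 11.7]
-42 5 z [60.7 60.7 62.5 74.1 75. ] y [-14.   -3.4   2.2]
-36 3 z [60.1 60.3 61.  62.4 62.8] y [-14.9   1.7   2.6]
```

View pics/c8.png

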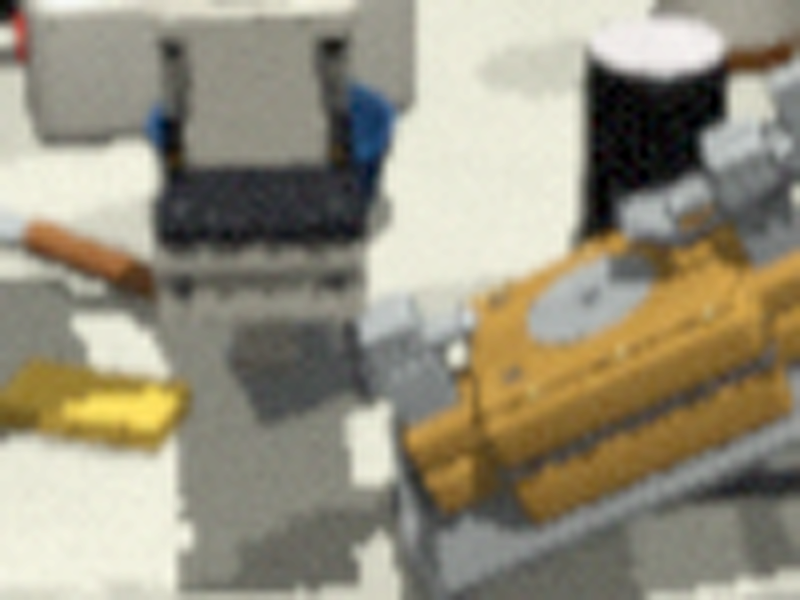

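Pin is home: the nose shows right through the post and ends at flask x ≈ -41 (nominal -41.5), and the collar contact force is 10 N. Release, and retreat straight back with the fingers straddling the tab.

Emit:
move_arm(
  steps=[
    [0, 0, 0, 0, 20],
    [0, 0, 0, 0, 32],
    [0.5, 0, 0, 0, 36],
    [3, 0, 0, 0, 36],
    [12, 0, 0, 0, 36],
    [20, 0, 0, 0, 36],
    [25, 0, 0, 0, 36],
    [15, 0, 0, 0, 36],
  ],
)

```text
t: 13.27
tcp_pos: [0.3903, 0.1748, 0.1001]
tool_rot: [0.062, 0.998, -0.0, -0.0]
ft_force: [-0.7, -0.1, 0.4]
width: 0.0359
finger_force: 0.0
```

```bash
cat >> h.py <<'E'
OW=np.array([.4633,.1657,.0987])+.0405*np.array([cy,sy,0])+[0,0,.0015]
def W(f,u): return OW+f/1000*np.array([cy,sy,0])+[0,0,u/1000]
def fu():
    s=status.get_state();d=(s['tcp_pos']-OW)*1000
    print('t %.2f'%s['t'],'f %.1f lat %.1f u %.1f'%(d[0]*cy+d[1]*sy,-d[0]*sy+d[1]*cy,d[2]),'F fwd %.1f lat %.1f up %.1f'%(s['ft_force'][:2]@[cy,sy],s['ft_force'][:2]@[-sy,cy],s['ft_force'][2]),'w',round(s['width'],3))
def bail(n=1):
    im,de=save('side');L=(cloud('side',de).reshape(-1,3)-OW)*1000
    return np.c_[L[:,:2]@[cy,sy],L[:,:2]@[-sy,cy],L[:,2]]
E
python3 -c "
from h import *
fu();togo(W(-60,57),82.9);L=bail()
Q=L[(abs(L[:,1])<26)&(L[:,0]>-50)&(L[:,0]<70)&(L[:,2]>27)]
for z in range(27,72,5):
    r=Q[(Q[:,2]>=z)&(Q[:,2]<z+5)]
    if len(r): print(z,len(r),'f',np.round(np.percentile(r[:,0],[5,50,95]),1),'lat',np.round(np.percentile(r[:,1],[5,50,95]),1))
F=tofl(cloud('side',np.load('side.npz')['de']).reshape(-1,3))
r=F[(abs(F[:,1])<9)&(F[:,0]>-62)&(F[:,0]<-30)&(F[:,2]>66)&(F[:,2]<90)];print('nose',np.round(np.percentile(r,[5,50,95],axis=0),1))
r=F[(abs(F[:,1])<9)&(F[:,0]>-145)&(F[:,0]<-95)&(F[:,2]>75)&(F[:,2]<115)];print('tab',np.round(np.percentile(r,[3,50,97],axis=0),1))
"
```

```text
t 13.27 f -114.0 lat -0.0 u -0.1 F fwd -0.7 lat -0.2 up 0.4 w 0.036
t 13.27 tcp [0.3903 0.1748 0.1001] togo [-54.    0.1 -57.1] spin -0.001 F [-0.7 -0.1  0.4] w 0.0359 ff 0.0 tilt [-0.001 -0.    -1.   ]
27 4 f [-14.9 -13.3 -11.7] lat [-22.1 -20.9 -17.1]
32 3 f [-17.5 -16.4 -14.8] lat [-21.  -18.2  14.3]
37 5 f [-19.8 -17.4 -15. ] lat [-23.3 -20.6  -5.6]
42 16 f [-25.3 -21.3 -17.2] lat [-17.1  -4.1  17.5]
47 12 f [-34.2 -28.5 -25.7] lat [-19.6  -3.6  12.1]
52 8 f [-36.4 -34.3 -31.4] lat [-14.5  -5.1   4.2]
nose [[-61.6  -6.   69. ]
 [-56.7  -2.   78.4]
 [-46.    5.4  82.1]]
tab [[-134.8   -7.7   76. ]
 [-114.8   -4.3   88.9]
 [ -96.8    1.   101.3]]
```

Emit:
move_arm(
  steps=[
    [0, 0, -15, 0, 0],
    [0, 0, -22, 0, 0],
    [-15, 0, -15, 0, 0],
    [-20, 0, -3, 0, 0],
    [-14, 0, 0, 0, 0],
    [-5, 0, 0, 0, 0],
    [0, 0, 0, 0, 0],
  ],
  force=30,
)

```text
t: 13.9
tcp_pos: [0.4469, 0.1679, 0.1551]
tool_rot: [0.063, 0.998, 0.0, 0.0]
ft_force: [-1.0, 0.9, 0.5]
width: 0.0004
finger_force: 0.0
```

```bash
python3 -c "
from h import *
fu();togo(W(-48,55),82.9)"
```

```text
t 13.90 f -57.0 lat 0.1 u 54.9 F fwd -1.1 lat 0.8 up 0.5 w 0.0
t 13.90 tcp [0.4469 0.1679 0.1551] togo [-9.  -0.1 -0.1] spin -0.002 F [-1.   0.9  0.5] w 0.0004 ff 0.0 tilt [ 0.001  0.    -1.   ]
```

Emit:
move_arm(
  steps=[
    [-4, 0, 4, 0, 0],
    [-5, 0, 0, 0, 0],
    [-5, 0, 0, 0, 0],
    [-5, 0, 0, 0, 0],
    [-5, 0, -2, 0, 0],
    [-5, 0, -2, 0, 0],
  ],
)

```text
t: 14.4
tcp_pos: [0.4749, 0.1645, 0.1551]
tool_rot: [0.062, 0.998, 0.0, -0.0]
ft_force: [-0.1, 0.4, -0.8]
width: 0.0008
finger_force: 0.3
```

```bash
cat >> h.py <<'E'
def see():
    L=bail()
    Q=L[(abs(L[:,1])<26)&(L[:,0]>-60)&(L[:,0]<75)&(L[:,2]>10)&(L[:,2]<75)]
    for z in range(10,72,6):
        r=Q[(Q[:,2]>=z)&(Q[:,2]<z+6)]
        if len(r)>1: print(z,len(r),'f',np.round(np.percentile(r[:,0],[5,50,95]),1),'lat',np.round(np.percentile(r[:,1],[5,50,95]),1))
E
python3 -c "
from h import *
fu();see()"
```

```text
t 14.40 f -28.9 lat 0.2 u 54.9 F fwd -0.1 lat 0.4 up -0.8 w 0.001
10 88 f [-38.1  23.7  72.1] lat [-20.5  -4.6  13.7]
16 45 f [-29.2   6.4  71.6] lat [-20.8  -3.   16.3]
22 7 f [-16.6  -2.9  14.9] lat [-18.6  -7.5  11.4]
28 4 f [-5.7 -4.2 -2.6] lat [-20.  -19.2 -17.7]
34 3 f [-5.6 -5.5 -2.8] lat [-21.5 -18.8 -16.6]
40 7 f [-5.4 -2.4 -1.7] lat [-21.1 -18.2  -4.6]
46 9 f [-7.9 -5.2 -4.2] lat [-21.3  -0.8  15.2]
52 13 f [-35.5 -10.9  -8. ] lat [-17.2  -6.8   6.3]
58 14 f [-36.3 -16.1 -13.1] lat [-13.9  -7.5   8. ]
64 12 f [-40.  -29.7 -20.9] lat [-17.  -15.3 -13.3]
70 10 f [-38.5 -29.5 -20.6] lat [-19.6 -16.7 -14.1]
```

Emit:
move_arm(
  steps=[
    [-5, 0, -1, 0, 0],
    [-5, 0, -1, 0, 0],
    [-5, 0, 0, 0, 0],
    [-5, 0, 0, 0, 0],
    [-5, 0, 0, 0, 0],
    [-5, 0, 0, 0, 0],
  ],
)

```text
t: 14.95
tcp_pos: [0.5046, 0.1607, 0.1569]
tool_rot: [0.062, 0.998, -0.0, -0.0]
ft_force: [-0.6, 0.1, -1.5]
width: 0.0005
finger_force: 0.7
```

```bash
python3 -c "
from h import *
fu();see()"
```

```text
t 14.95 f 1.1 lat 0.2 u 56.7 F fwd -0.7 lat 0.0 up -1.5 w 0.0
10 87 f [-42.3  19.8  72.1] lat [-18.3  -3.   17.5]
16 45 f [-32.2   4.7  64.2] lat [-16.2  -2.9  17.8]
22 9 f [-11.6   9.3  14. ] lat [-15.9  -3.9  22.3]
28 6 f [ 8.9 12.3 15.5] lat [-21.7 -17.4  19.9]
34 3 f [11.5 12.4 17.8] lat [-20.5 -19.8  15.4]
40 6 f [15.4 17.1 19.2] lat [-21.4 -17.2  -6.8]
46 3 f [13.4 15.7 15.8] lat [-17.5 -15.3 -10.3]
52 5 f [ 1.5 13.  16. ] lat [-17.9 -14.5  -5.1]
58 13 f [-8.6 10.5 16.3] lat [-13.5  -6.6  -0.2]
64 10 f [-10.4  -0.   12.2] lat [-14.8 -11.9  -7.3]
70 12 f [-7.4  2.9 10.3] lat [-19.7 -16.8 -14.8]
```

Emit:
move_arm(
  steps=[
    [-5, 0, 0, 0, 0],
    [-5, 0, 0, 0, 0],
    [0, 0, -3, 0, 0],
    [0, 0, -3, 0, 0],
    [-2, 0, -1.5, 0, 0],
    [-5, 0, 0, 0, 0],
    [-5, 0, 0.5, 0, 0],
  ],
)

```text
t: 15.58
tcp_pos: [0.527, 0.1581, 0.1648]
tool_rot: [0.062, 0.998, 0.0, 0.001]
ft_force: [0.5, 0.2, 0.7]
width: 0.0003
finger_force: 0.0
```

```bash
python3 -c "
from h import *
fu();see()"
```

```text
t 15.58 f 23.7 lat 0.3 u 64.6 F fwd 0.5 lat 0.2 up 0.7 w 0.0
10 83 f [-27.   19.7  73. ] lat [-18.5  -4.7  21. ]
16 40 f [-13.8  11.3  39.2] lat [-17.2  -2.4  16.8]
22 6 f [-14.5 -11.9  15. ] lat [-20.2 -13.5  10.2]
28 5 f [-17.1 -14.6 -13.5] lat [-21.5 -15.   18.4]
34 5 f [-19.8 -17.5 -16.5] lat [-19.8 -17.3  13.7]
40 19 f [-25.3 -20.2 -16.8] lat [-18.3  -4.2  17.6]
46 18 f [-34.6 -28.7 -25.6] lat [-17.4  -5.8   9.9]
52 7 f [-37.4 -34.3 -32.1] lat [-6.1  2.1 13.3]
58 2 f [14.  15.3 16.7] lat [-2.2 -1.7 -1.3]
64 5 f [14.8 22.5 30.3] lat [-8.3 -7.7 -6.4]
70 4 f [17.  23.9 33.3] lat [-12.7 -11.1  -9.4]
```

The ring slipped past and sprang open. I go back over it and retry with a deeper push and a smaller lift.

Emit:
move_arm(
  steps=[
    [5, 0, -15, 0, 0],
    [25, 0, -5, 0, 0],
    [30, 0, 0, 0, 0],
    [20, 0, 0, 0, 0],
    [5, 0, 8, 0, 0],
    [0, 0, 16, 0, 0],
    [0, 0, 10, 0, 0],
    [0, 0, 0, 0, 0],
  ],
)

```text
t: 16.3
tcp_pos: [0.4413, 0.1683, 0.1481]
tool_rot: [0.062, 0.998, -0.0, -0.001]
ft_force: [0.1, 0.1, 0.2]
width: 0.0005
finger_force: 0.0
```

```bash
python3 -c "
from h import *
fu()"
```

```text
t 16.30 f -62.7 lat -0.1 u 47.9 F fwd 0.1 lat 0.1 up 0.2 w 0.0
```

Emit:
move_arm(
  steps=[
    [-10, 0, 0, 0, 0],
    [-8, 0, 0, 0, 0],
    [-8, 0, -1, 0, 0],
    [-8, 0, -1, 0, 0],
    [-8, 0, -2, 0, 0],
    [-8, 0, -2, 0, 0],
    [-8, 0, 0, 0, 0],
    [-8, 0, 0, 0, 0],
  ],
)

```text
t: 16.97
tcp_pos: [0.508, 0.1603, 0.1561]
tool_rot: [0.062, 0.998, 0.0, -0.0]
ft_force: [-1.7, -0.0, -0.7]
width: 0.0004
finger_force: 0.8
```

Emit:
move_arm(
  steps=[
    [-6, 0, 0, 0, 0],
    [-5, 0, 0, 0, 0],
    [-3, 0, 0, 0, 0],
    [0, 0, 0, 0, 0],
  ],
)

```text
t: 17.3
tcp_pos: [0.5218, 0.1586, 0.156]
tool_rot: [0.062, 0.998, 0.0, 0.0]
ft_force: [-1.1, 0.2, 0.3]
width: 0.0005
finger_force: 0.6
```

```bash
python3 -c "
from h import *
fu();see()"
```

```text
t 17.30 f 18.4 lat 0.2 u 55.8 F fwd -1.1 lat 0.0 up 0.3 w 0.001
10 95 f [-46.2  25.1  72.4] lat [-21.2  -2.2  17.5]
16 46 f [-32.    6.7  39.9] lat [-19.2  -2.8  17. ]
22 11 f [-21.9  15.3  20.9] lat [-17.9  -4.1  20.6]
28 6 f [21.2 23.9 26.9] lat [-20.4   6.5  18.9]
34 6 f [25.6 26.3 27.3] lat [-21.    2.1  11.2]
40 7 f [26.6 27.5 30.9] lat [-19.2 -13.7  18.6]
46 4 f [27.9 29.4 31.1] lat [-13.2 -12.9 -11. ]
52 6 f [28.2 29.9 31.7] lat [-10.4  -5.7  -1.9]
58 7 f [ 8.5 16.3 24.5] lat [-9.7 -7.1 -5.4]
64 13 f [ 7.4 16.2 28.1] lat [-16.7 -14.4 -12. ]
70 11 f [ 8.8 19.1 26.5] lat [-18.1 -16.9 -15.5]
```

Emit:
move_arm(
  steps=[
    [-0.5, 0, -1.2, 0, 0],
    [-1, 0, -1.2, 0, 0],
    [-3, 0, -1, 0, 0],
    [-5, 0, 1, 0, 0],
    [-5, 0, 3, 0, 0],
    [-4, 0, 4, 0, 0],
  ],
)

```text
t: 17.85
tcp_pos: [0.5408, 0.1563, 0.1518]
tool_rot: [0.062, 0.998, 0.0, 0.001]
ft_force: [-0.0, 0.3, 2.8]
width: 0.0008
finger_force: 1.2
```

```bash
python3 -c "
from h import *
fu();see()"
```

```text
t 17.85 f 37.5 lat 0.3 u 51.6 F fwd -0.1 lat 0.3 up 2.8 w 0.001
10 79 f [-30.3  24.9  73.1] lat [-19.9  -2.9  17.7]
16 39 f [-23.5  12.6  70.3] lat [-17.7  -4.5  18.8]
22 14 f [ 9.6 24.1 28.6] lat [-15.4  -0.3  22.1]
28 7 f [28.9 29.7 33.6] lat [-17.3   3.2  17.1]
34 9 f [29.9 31.4 33.6] lat [-19.6 -12.6  12.1]
40 4 f [32.3 33.2 33.9] lat [-12.5  -1.9  10.4]
46 6 f [34.1 35.9 37.7] lat [-10.6  -4.4  -1.1]
52 9 f [26.1 34.2 45.4] lat [-9.5 -6.8  4. ]
58 9 f [26.1 33.9 44.8] lat [-15.7 -13.2   3.6]
64 13 f [26.2 36.9 45.9] lat [-16.7 -15.4   3.1]
70 9 f [27.1 33.9 44.5] lat [-18.6 -17.2  -0.3]
```

Emit:
move_arm(
  steps=[
    [-4.5, 0, 3.5, 0, 0],
    [-4, 0, 4, 0, 0],
    [-3, 0, 4, 0, 0],
    [-2.5, 0, 4, 0, 0],
    [0, 0, 0, 0, 0],
  ],
)

```text
t: 18.32
tcp_pos: [0.5542, 0.1546, 0.1361]
tool_rot: [0.062, 0.998, 0.0, 0.0]
ft_force: [-1.9, 0.6, 10.4]
width: 0.0006
finger_force: 5.0
```

```bash
python3 -c "
from h import *
fu();see()"
```

```text
t 18.32 f 51.1 lat 0.2 u 35.9 F fwd -2.0 lat 0.4 up 10.4 w 0.001
10 106 f [-51.4  26.   71.8] lat [-18.9  -3.5  19.9]
16 56 f [-42.    6.8  47.1] lat [-15.9  -1.9  11.1]
22 16 f [-26.5  37.7  41.7] lat [-18.5  -6.2  11. ]
28 9 f [42.7 45.6 49.3] lat [-16.5 -10.7   1.9]
34 8 f [41.6 48.  57.8] lat [-10.4  -4.6  -2.8]
40 8 f [41.  50.7 60.2] lat [-12.1 -10.   -8.8]
46 9 f [41.  51.7 60.6] lat [-17.3 -15.1 -13.9]
52 15 f [39.7 48.8 58.5] lat [-17.8 -16.6 -14.1]
58 15 f [39.9 48.8 60.6] lat [-18.2 -16.1 -13.4]
64 8 f [40.8 50.2 59.3] lat [-18.7 -17.1 -15.3]
```

Emit:
move_arm(
  steps=[
    [-1, 0, 1.5, 0, 0],
    [-1, 0, 1.5, 0, 0],
    [-0.5, 0, 1.5, 0, 0],
    [0, 0, 0, 0, 0],
  ],
)

```text
t: 18.7
tcp_pos: [0.5558, 0.1543, 0.1312]
tool_rot: [0.062, 0.998, 0.0, -0.0]
ft_force: [0.3, -0.3, 0.4]
width: 0.0007
finger_force: 0.2
```

```bash
python3 -c "
from h import *
fu()"
```

```text
t 18.70 f 52.7 lat 0.2 u 31.0 F fwd 0.3 lat -0.3 up 0.4 w 0.001
```

The force dropped from 10 N to 0, so it has snapped. I lift off and check the ring and the collar.

Emit:
move_arm(
  steps=[
    [0, 0, 1.5, 0, 0],
    [0, 0, 0, 0, 0],
    [0, 0, -8, 0, 0],
    [0, 0, -20, 0, 0],
    [0, 0, -30, 0, 0],
    [20, 0, -20, 0, 0],
    [35, 0, 0, 0, 0],
    [35, 0, 0, 0, 0],
  ],
)

```text
t: 19.37
tcp_pos: [0.4666, 0.1655, 0.2093]
tool_rot: [0.063, 0.998, 0.0, 0.001]
ft_force: [-0.3, 0.5, -0.3]
width: 0.0003
finger_force: 0.0
```

Emit:
move_arm(
  steps=[
    [35, 0, 0, 0, 0],
    [35, 0, 0, 0, 0],
    [20, 0, 0, 0, 0],
    [0, 0, 0, 0, 0],
  ],
)

```text
t: 19.7
tcp_pos: [0.3734, 0.177, 0.2084]
tool_rot: [0.062, 0.998, -0.0, -0.001]
ft_force: [-0.2, 0.6, -0.2]
width: 0.0004
finger_force: 0.0
```

```bash
python3 -c "
from h import *
fu();see()
for n in('side','top'):
    d=save(n)[1];F=tofl(cloud(n,d).reshape(-1,3));print(n)
    for a in range(-142,-16,6):
        r=F[(F[:,0]>=a)&(F[:,0]<a+6)&(abs(F[:,1])<24)&(F[:,2]>64)&(F[:,2]<150)]
        if len(r)>2: print(a,len(r),'z',np.round(np.percentile(r[:,2],[3,50,85,97]),1),'y',np.round(np.percentile(r[:,1],[3,50,97]),1))
"
```

```text
t 19.70 f -131.1 lat 0.1 u 108.2 F fwd -0.3 lat 0.6 up -0.2 w 0.0
10 78 f [-26.9  35.5  72.8] lat [-19.1  -3.   19.4]
16 39 f [ 0.6 15.5 38.6] lat [-16.6  -4.5  11.1]
22 14 f [11.5 39.9 43.9] lat [-14.8  -7.7  10.4]
28 10 f [42.3 44.7 47. ] lat [-11.   -1.5  14.4]
side
-142 17 z [67.7 87.1 94.1 97.1] y [-2.3 -0.6  2.3]
-136 20 z [65.1 82.8 94.3 98.7] y [-2.3 -0.7  2.2]
-130 22 z [66.3 79.2 96.3 99.9] y [-4.3 -1.   2.2]
-124 21 z [65.6 85.5 94.5 99.5] y [-5.2 -0.2  4.4]
-118 20 z [ 66.1  83.4  96.6 100. ] y [-3.4  0.4  4.1]
-112 21 z [67.4 82.5 95.  99.2] y [-3.1 -0.4  4.5]
-106 18 z [ 70.   89.4  97.2 101.5] y [-5.7 -1.2  3.6]
-100 18 z [71.1 81.2 83.6 85.9] y [-17.3  -5.1  15.1]
-94 17 z [68.7 77.  82.  83. ] y [-18.1  -4.1  16.3]
-88 13 z [67.7 76.6 80.3 90. ] y [-17.7  -7.5   2.1]
-82 20 z [68.6 84.1 90.8 93. ] y [-16.6  -7.9   5.1]
-76 20 z [67.  78.7 91.  92.6] y [-16.8  -8.1   7.1]
-70 20 z [66.4 83.3 89.6 92.1] y [-17.2  -7.6  10. ]
-64 20 z [66.1 79.3 86.  91. ] y [-17.4  -7.    7.9]
-58 10 z [73.2 75.1 78.5 79.7] y [-19.3  -1.1  20.1]
-52 14 z [71.8 75.5 78.7 81. ] y [-18.9 
[... 495 characters left out ...]
 1.1]
-106 18 z [ 72.2  84.5  98.3 101.2] y [-16.2  -1.3  16. ]
-100 25 z [72.9 79.5 81.8 82.7] y [-20.2  -2.8  17.6]
-94 22 z [71.6 76.9 79.5 82.9] y [-16.6   2.5  20.1]
-88 15 z [72.4 89.  91.2 92. ] y [-21.   -3.8  17.5]
-82 22 z [71.4 89.1 91.8 93.4] y [-21.7  -4.6  17.1]
-76 24 z [69.7 88.3 90.9 93.3] y [-21.1  -4.1  18.1]
-70 30 z [71.3 89.7 91.  93.9] y [-20.1  -2.1  19.2]
-64 29 z [65.  79.4 85.5 91.1] y [-19.7  -2.3  20.1]
-58 17 z [70.1 78.7 79.8 81.3] y [-21.9  -2.   17.6]
-52 22 z [71.3 74.8 77.3 81. ] y [-20.   -0.5  17.9]
-46 20 z [74.7 77.8 80.5 82.1] y [-18.6  -1.8  17.8]
-40 18 z [79.  82.5 83.7 85. ] y [-17.1  -2.2  14.8]
-34 16 z [82.  85.6 88.  88.5] y [-14.3  -2.3  10.1]
```

Ring is shut (end at flask x ≈ -30, z ≈ 87), but the pin seems to have crept about 6 mm out (tab rear near x = -142). I regrip the tab and press it home.

```bash
python3 -c "
from h import *
for n in('side','top'):
    F=tofl(cloud(n,np.load(n+'.npz')['de']).reshape(-1,3))
    for a in range(-156,-134,3):
        r=F[(F[:,0]>=a)&(F[:,0]<a+3)&(abs(F[:,1])<9)&(F[:,2]>66)&(F[:,2]<115)]
        print(n,a,len(r),np.round(np.median(r[:,2]),1) if len(r) else '')
    r=F[(F[:,0]>-60)&(F[:,0]<0)&(abs(F[:,1])<20)&(F[:,2]>76)&(F[:,2]<95)];print('end',np.round(np.percentile(r[:,0],[90,97,99]),1))
togo(W(-46,2),82.9)"
```

```text
side -156 0 
side -153 0 
side -150 0 
side -147 0 
side -144 2 95.5
side -141 9 83.2
side -138 11 85.3
side -135 10 86.2
end [-31.4 -29.5 -29.2]
top -156 0 
top -153 0 
top -150 0 
top -147 1 97.9
top -144 3 95.8
top -141 1 99.9
top -138 5 98.9
top -135 5 98.8
end [-31.7 -30.2 -29.5]
t 19.85 tcp [0.3781 0.1769 0.2086] togo [-80.2  -0.6 106.5] spin -0.001 F [-0.2 -0.  -0. ] w 0.0004 ff 0.0 tilt [ 0.002  0.    -1.   ]
```

Emit:
move_arm(
  steps=[
    [-15, 0, 5, 0, 20],
    [-30, 0, 20, 0, 36],
    [-25, 0, 25, 0, 36],
    [-10, 0, 25, 0, 36],
    [-5, 0, 18, 0, 36],
    [0, 0, 8, 0, 36],
    [0, 0, 4, 0, 36],
    [0, 0, 0, 0, 36],
  ],
)

```text
t: 20.52
tcp_pos: [0.4616, 0.166, 0.1024]
tool_rot: [0.063, 0.998, -0.0, -0.001]
ft_force: [0.4, -1.1, 0.9]
width: 0.0358
finger_force: 0.0
```

```bash
python3 -c "
from h import *
fu()"
```

```text
t 20.52 f -42.2 lat 0.1 u 2.2 F fwd 0.6 lat -1.1 up 0.9 w 0.036
```

Emit:
move_arm(
  steps=[
    [0, 0, 4, 0, 36],
    [0, 0, 0, 0, 10],
    [0, 0, 0, 0, 4],
    [0, 0, 0, 0, 4],
    [0, 0, 0, 0, 4],
    [0, 0, 0, 0, 4],
  ],
  force=25,
)

```text
t: 21.02
tcp_pos: [0.4618, 0.1663, 0.0994]
tool_rot: [0.062, 0.998, 0.0, 0.0]
ft_force: [-0.7, 1.4, 1.1]
width: 0.0096
finger_force: 25.0
```

Emit:
move_arm(
  steps=[
    [-1.8, 0, -0.85, 0, 4],
    [-1.8, 0, -0.85, 0, 4],
    [-1.8, 0, -0.85, 0, 4],
    [0, 0, 0, 0, 4],
  ],
)

```text
t: 21.35
tcp_pos: [0.4651, 0.1655, 0.1013]
tool_rot: [0.062, 0.998, -0.0, -0.002]
ft_force: [-7.0, 0.9, 4.0]
width: 0.0096
finger_force: 25.0
```

```bash
python3 -c "
from h import *
fu();pin()"
```

```text
t 21.35 f -38.6 lat 0.0 u 1.1 F fwd -7.1 lat 0.0 up 4.0 w 0.01
t 21.35 O flask [-82.3   0.2  77.4] F flask [-4.7  0.   6.6] M [0.14 1.13 0.  ] ff 25.0
```

```bash
cat >> h.py <<'E'
def chk():
    d=save('side')[1];F=tofl(cloud('side',d).reshape(-1,3))
    r=F[(F[:,0]>-60)&(F[:,0]<0)&(abs(F[:,1])<20)&(F[:,2]>76)&(F[:,2]<95)];print('end x',np.round(np.percentile(r[:,0],[90,97,99]),1),'z',np.round(np.percentile(r[:,2],[90,99]),1))
    r=F[(abs(F[:,1])<9)&(F[:,2]>66)&(F[:,2]<115)&(F[:,0]<-100)&(F[:,0]>-150)];print('rear',np.round(np.percentile(r[:,0],[1,3,6]),1))
    for lo,hi in((-18,-12.5),(12.5,18)):
        r=F[(F[:,0]>-112)&(F[:,0]<-80)&(F[:,1]>lo)&(F[:,1]<hi)&(F[:,2]>68)&(F[:,2]<86)];print('collar side',lo,len(r),np.round(np.percentile(r[:,0],[5,25,50,75,95]),1) if len(r) else '')
E
python3 -c "
from h import *
chk()"
```

```text
end x [-28.2 -26.4 -25.9] z [84.9 86.3]
rear [-138.4 -137.2 -136.1]
collar side -18 5 [-90.7 -88.5 -84.3 -82.3 -81.8]
collar side 12.5 1 [-90.1 -90.1 -90.1 -90.1 -90.1]
```

Emit:
move_arm(
  steps=[
    [-1.6, 0, -1.4, 0, 4],
    [-1.6, 0, -1.2, 0, 4],
    [-1.6, 0, -0.8, 0, 4],
    [0, 0, 0, 0, 4],
  ],
  force=35,
)

```text
t: 21.73
tcp_pos: [0.4674, 0.165, 0.1036]
tool_rot: [0.062, 0.998, -0.001, -0.005]
ft_force: [-11.4, 1.4, 0.1]
width: 0.0094
finger_force: 35.0
```

```bash
python3 -c "
from h import *
fu();pin();chk()"
```

```text
t 21.73 f -36.3 lat -0.2 u 3.4 F fwd -11.5 lat -0.1 up 0.1 w 0.009
t 21.73 O flask [-79.3  -0.   78.5] F flask [-10.4  -0.1   5. ] M [0.45 2.1  0.05] ff 35.0
end x [-25.4 -24.  -23.3] z [82.4 85. ]
rear [-135.5 -134.2 -133.5]
collar side -18 8 [-91.8 -89.  -86.2 -83.8 -81. ]
collar side 12.5 1 [-90.6 -90.6 -90.6 -90.6 -90.6]
```

Emit:
move_arm(
  steps=[
    [-1.6, 0, -0.9, 0, 4],
    [-1.6, 0, -0.9, 0, 4],
    [-0.8, 0, -0.4, 0, 4],
    [0, 0, 0, 0, 4],
  ],
)

```text
t: 22.12
tcp_pos: [0.4681, 0.1648, 0.1047]
tool_rot: [0.062, 0.998, -0.001, -0.009]
ft_force: [-18.2, 4.7, 0.8]
width: 0.0096
finger_force: 35.0
```

```bash
python3 -c "
from h import *
fu();pin();chk()"
```

```text
t 22.12 f -35.6 lat -0.3 u 4.5 F fwd -18.7 lat 2.4 up 0.8 w 0.01
t 22.12 O flask [-78.2  -0.1  79.2] F flask [-16.6   2.4   8.6] M [0.84 3.49 0.08] ff 35.0
end x [-24.2 -23.1 -22.6] z [82.  83.8]
rear [-134.3 -134.  -132.5]
collar side -18 7 [-87.9 -86.6 -85.9 -84.9 -83.2]
collar side 12.5 2 [-90.7 -90.1 -89.4 -88.6 -88. ]
```

Emit:
move_arm(
  steps=[
    [1.5, 0, 0.7, 0, 4],
    [0, 0, 0, 0, 4],
    [0, 0, 0, 0, 24],
    [0, 0, 0, 0, 40],
    [0, 0, 0, 0, 40],
  ],
)

```text
t: 22.58
tcp_pos: [0.4752, 0.1646, 0.1068]
tool_rot: [0.062, 0.998, 0.0, 0.001]
ft_force: [0.5, 0.3, -0.7]
width: 0.0249
finger_force: 0.0
```

```bash
python3 -c "
from h import *
fu();pin();chk()"
```

```text
t 22.58 f -28.6 lat 0.3 u 6.6 F fwd 0.5 lat 0.4 up -0.7 w 0.025
t 22.58 O flask [-70.9   0.6  78.1] F flask [ 0.1  0.4 -0.9] M [ 0.   -0.   -0.05] ff 0.0
end x [-25.8 -23.7 -22.9] z [84.2 86.5]
rear [-135.9 -135.4 -134.6]
collar side -18 6 [-91.8 -90.3 -88.2 -87.  -83.4]
collar side 12.5 0
```

Emit:
move_arm(
  steps=[
    [4, 0, 0, 0, 40],
    [0, 0, 0, 0, 40],
    [0, 0, -5, 0, 40],
    [0, 0, -15, 0, 40],
    [0, 0, -30, 0, 40],
    [0, 0, -30, 0, 40],
    [25, 0, -20, 0, 40],
    [30, 0, 0, 0, 40],
  ],
)

```text
t: 23.3
tcp_pos: [0.4187, 0.1722, 0.2108]
tool_rot: [0.063, 0.998, 0.001, 0.005]
ft_force: [-0.1, -0.1, 0.2]
width: 0.0401
finger_force: 0.0
```

Emit:
move_arm(
  steps=[
    [30, 0, 0, 0, 40],
    [30, 0, 0, 0, 40],
    [10, 0, 0, 0, 40],
    [0, 0, 0, 0, 40],
    [0, 0, 0, 0, 40],
    [0, 0, 0, 0, 40],
    [0, 0, 0, 0, 40],
    [0, 0, 0, 0, 40],
  ],
)

```text
t: 23.97
tcp_pos: [0.3472, 0.1805, 0.2063]
tool_rot: [0.063, 0.998, -0.0, -0.0]
ft_force: [0.1, -0.6, -0.2]
width: 0.04
finger_force: 0.0
```

```bash
python3 -c "
from h import *
fu();chk();chk()
for n in('side','top'):
    d=save(n)[1];F=tofl(cloud(n,d).reshape(-1,3));print(n)
    for a in range(-142,-16,6):
        r=F[(F[:,0]>=a)&(F[:,0]<a+6)&(abs(F[:,1])<24)&(F[:,2]>66)&(F[:,2]<150)]
        if len(r)>2: print(a,len(r),'z',np.round(np.percentile(r[:,2],[3,50,85,97]),1),'y',np.round(np.percentile(r[:,1],[3,50,97]),1))
"
```

```text
t 23.97 f -157.5 lat 0.3 u 106.1 F fwd 0.2 lat -0.6 up -0.2 w 0.04
end x [-26.  -23.7 -22.9] z [84.1 86.5]
rear [-135.2 -134.9 -133.8]
collar side -18 8 [-91.7 -91.2 -87.3 -86.4 -83.5]
collar side 12.5 2 [-90.3 -89.7 -88.9 -88.1 -87.5]
end x [-26.4 -24.1 -23.7] z [82.6 85.9]
rear [-136.4 -134.7 -133.9]
collar side -18 4 [-92.5 -92.4 -90.  -87.  -85.5]
collar side 12.5 1 [-90.7 -90.7 -90.7 -90.7 -90.7]
side
-136 19 z [67.9 85.6 97.3 99.6] y [-5.3 -1.7  0.4]
-130 17 z [68.7 83.2 96.3 99.9] y [-5.3 -2.5  1.2]
-124 23 z [ 67.2  84.3  97.2 100.6] y [-5.8 -3.8  0.5]
-118 20 z [67.9 84.1 96.1 99.8] y [-4.4 -1.9  1.3]
-112 20 z [ 67.5  86.7  98.8 100.4] y [-5.1 -2.6  0.8]
-106 19 z [ 70.8  85.7  97.4 100.1] y [-5.2 -1.5  2.3]
-100 19 z [68.5 85.7 95.4 99.4] y [-5.5 -1.5  4.2]
-94 12 z [73.6 81.5 83.  84. ] y [-20.8 -11.4  14.2]
-88 18 z [69.5 79.2 85.2 87.7] y [-19.9  -9.2   8.1]
-82 19 z [73.6 85.  91.2 92.9] y [-17.6  -8.2   5. ]
-76 19 z [67.1 82.3 90.1 92.4] y [-19.5  -9.5   8.7]
-70 22 z [68.1 80.7 90.2 93.3] y [-19.9  -9.4   6.1]
-64 19 z [67.6 79.4 87.8 90.4] y [-18.1  -5.4   8. ]
-58
[... 627 characters left out ...]
8 -4.3  0.7]
-100 17 z [ 78.5  85.8 103.8 106.8] y [-9.3 -2.6  2.1]
-94 28 z [73.7 78.9 82.5 83.6] y [-23.  -1.  20.]
-88 22 z [70.4 78.3 91.4 92. ] y [-22.5  -5.2  17.3]
-82 22 z [73.  87.3 91.7 93.4] y [-21.8  -1.7  17.8]
-76 23 z [72.3 90.1 92.1 94.1] y [-21.2  -6.2  18.6]
-70 28 z [68.5 88.  91.2 92.8] y [-20.3  -0.4  19.8]
-64 29 z [68.5 79.  87.6 91.4] y [-22.2  -2.5  17.1]
-58 13 z [72.5 77.9 80.3 82.5] y [-21.4  -4.8  12.9]
-52 16 z [72.3 77.2 80.7 84.2] y [-22.2  -0.4  18.2]
-46 27 z [71.3 75.9 77.5 79.6] y [-21.2  -0.8  18.1]
-40 20 z [76.3 78.3 81.3 82.3] y [-19.9  -1.7  16.4]
-34 16 z [78.1 82.6 84.3 86.3] y [-16.7  -4.6  13.5]
-28 17 z [80.2 84.1 88.  88.5] y [-13.7   0.   11.1]
```

Ring shut; tab rear is back at x ≈ -136 (home). One gentle push on the tab's rear with shut fingers will confirm the seating.

Emit:
move_arm(
  steps=[
    [0, 0, 20, 0, 0],
    [0, 0, 30, 0, 0],
    [-10, -2, 30, 0, 0],
    [-20, 0, 25, 0, 0],
    [-20, 0, 8, 0, 0],
    [-15, 0, 0, 0, 0],
    [-8, 0, 0, 0, 0],
    [0, 0, 0, 0, 0],
  ],
)

```text
t: 24.83
tcp_pos: [0.4201, 0.1694, 0.0934]
tool_rot: [0.063, 0.998, 0.0, 0.001]
ft_force: [-0.4, 0.3, -0.5]
width: 0.0003
finger_force: 0.0
```

```bash
python3 -c "
from h import *
fu()"
```

```text
t 24.83 f -83.8 lat -1.7 u -6.8 F fwd -0.5 lat 0.3 up -0.5 w 0.0
```

Emit:
move_arm(
  steps=[
    [-5, 0, 0, 0, 0],
    [-5, 0, 0, 0, 0],
    [-3, 0, 0, 0, 0],
    [-2, 0, 0, 0, 0],
    [-1, 0, 0, 0, 0],
    [0, 0, 0, 0, 0],
  ],
)

```text
t: 25.33
tcp_pos: [0.4344, 0.1676, 0.0936]
tool_rot: [0.062, 0.998, 0.0, 0.0]
ft_force: [-0.2, -0.8, 0.2]
width: 0.0001
finger_force: 0.0
```

```bash
python3 -c "
from h import *
fu()"
```

```text
t 25.33 f -69.4 lat -1.7 u -6.6 F fwd -0.1 lat -0.8 up 0.2 w 0.0
```

Emit:
move_arm(
  steps=[
    [-1, 0, -0.4, 0, 0],
    [-1, 0, -0.4, 0, 0],
    [-1, 0, -0.4, 0, 0],
    [0, 0, 0, 0, 0],
  ],
)

```text
t: 25.67
tcp_pos: [0.4359, 0.1672, 0.0943]
tool_rot: [0.062, 0.998, -0.0, -0.002]
ft_force: [-5.2, 0.9, 0.7]
width: 0.0005
finger_force: 2.5
```

```bash
python3 -c "
from h import *
fu()"
```

```text
t 25.67 f -67.8 lat -1.9 u -5.9 F fwd -5.2 lat 0.2 up 0.7 w 0.0
```

Emit:
move_arm(
  steps=[
    [-1, 0, -0.4, 0, 0],
    [-1, 0, -0.4, 0, 0],
    [-1, 0, -0.4, 0, 0],
    [0, 0, 0, 0, 0],
  ],
)

```text
t: 26.0
tcp_pos: [0.4366, 0.1668, 0.0948]
tool_rot: [0.062, 0.998, -0.001, -0.004]
ft_force: [-10.4, 0.6, 0.8]
width: 0.0005
finger_force: 6.2
```

```bash
python3 -c "
from h import *
fu();chk()"
```

```text
t 26.00 f -67.1 lat -2.2 u -5.4 F fwd -10.4 lat -0.7 up 0.8 w 0.001
end x [-25.6 -23.7 -23.2] z [83.3 85.5]
rear [-144.  -135.1 -133.6]
collar side -18 3 [-89.7 -89.2 -88.6 -86.9 -85.5]
collar side 12.5 1 [-90.4 -90.4 -90.4 -90.4 -90.4]
```

Stiff at 10 N with only 0.7 mm of movement, so the pin is seated. I back away and hand in.

Emit:
move_arm(
  steps=[
    [3, 0, 1, 0, 0],
    [5, 0, 0, 0, 0],
    [15, 0, 0, 0, 0],
    [20, 0, -5, 0, 0],
    [10, 0, -20, 0, 0],
    [0, 0, -25, 0, 0],
    [0, 0, -10, 0, 0],
    [0, 0, 0, 0, 0],
  ],
)

```text
t: 26.72
tcp_pos: [0.3898, 0.174, 0.1575]
tool_rot: [0.062, 0.998, 0.001, 0.004]
ft_force: [1.0, -0.0, -0.4]
width: 0.001
finger_force: 0.0
```

```bash
python3 -c "
from h import *
fu();chk();chk();print(env.finish_job())"
```

```text
t 26.72 f -114.5 lat -0.9 u 57.3 F fwd 1.0 lat 0.1 up -0.4 w 0.001
end x [-26.1 -24.  -23.3] z [83.4 85.7]
rear [-135.8 -134.9 -133.8]
collar side -18 9 [-91.2 -89.3 -88.3 -86.8 -85.9]
collar side 12.5 2 [-90.8 -90.1 -89.2 -88.3 -87.5]
end x [-25.7 -23.6 -22.8] z [84.9 86.3]
rear [-135.2 -134.2 -133.5]
collar side -18 7 [-91.8 -90.3 -88.2 -84.8 -83.3]
collar side 12.5 0 
the job is handed in; nothing more can be done
None
```

The lock pin is through the front post and the ring is snapped shut and holding; the pin crept out about 7 mm while I closed the ring, so I pressed it home again afterwards (stiff at 18 N, collar home to within the roughly 1 mm I could measure), and handed the job in at about 27 s with the arm clear, the result not reported back.

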